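# Load the bench shaker's soak tray under its stop button

## Robot

A 6-joint arm with a two-finger parallel gripper is mounted at the origin on the work surface. World frame = base frame: x ahead of the robot, y to its left, z up, the work surface at z = 0. Lengths are in m, angles in rad, forces in N, time in s.
With the tool pointing down it reaches from about 0.25 to 0.775 m from the base axis. Payload 4 kg.
Tool frame: the origin (TCP) lies on the centre line of the jaws, within the pads' length; the fingertips stand robot.tips_ahead ahead of it and the grasp point (between the pads) lies 8 mm behind it (robot.tips_ahead is the distance from the TCP to the fingertips, in m); z points along the fingers, y is the line along which they close (so a half turn about z gives the same grasp; the last joint's range is limited). The gripper opens to 94 mm and grips with 3 to 60 N. Pads are 16 mm wide; open, the fingers measure 119 mm over their backs; the gripper's body (75 mm by 177 mm) begins 78 mm behind the grasp point.
Start: joints at [1.155, 0.087, 1.371, -0, 1.684, -0.103], TCP at [0.169, 0.523, 0.179] pointing down, gripper open.
Joint ranges: [-3.1, 3.1], [-0.76, 2.03], [0.27, 2.55], [-1.08, 4.22], [0.17, 2.65], [-2.57, 2.57]. Speed limits (rad/s): [2.79, 2.79, 3.14, 3.14, 3.14, 3.14].

## Interface

Orientations are given as [roll, pitch, yaw] about the fixed x, y, z axes, in that order (R = Rz(yaw) Ry(pitch) Rx(roll)).
In Python, from bench import robot, snapshot, close_job, spotter gives the robot as it stands. The module is installed in compiled form; this text tells all that it offers.
- The arm moves only by the tool servo_tool, never from a script. Its argument "commands" is one flat list of numbers, 7 for each row, row after row: the shift along the tool's x, y, z in m, then the turn, a rotation vector about the tool's x, y, z in degrees, then the finger opening in m, from 0 to 0.094. In form: [x, y, z, ax, ay, az, grip, x, y, z, ax, ay, az, grip, ...]. A call has 1 to 10 rows; each row is the pose to reach, as a shift and turn from the pose commanded when the call began, along the tool's axes at that moment; what a row does not reach only later rows make up. A row lasts 1/8 s, in which the tool goes at most 62.5 mm and 10.7 degrees, less where a joint would pass 70% of its speed; a pose out of reach is approached as far as the arm can. A call with a gripper value outside its range is refused whole. The fingers move at their own pace and stop on an object; the grip force is fixed at half the most. Time passes only in rows, so rows that repeat a pose let the fingers close. It gives the time, the measured TCP pose, the force, the opening and the grip force at its end, in the units of the state.
- robot.get_obs(): the state, without advancing time (a new reading comes with each control period).
- snapshot(name): name is "side" or "top"; returns a dict with "img" (384x512x3 uint8, blue, green, red), "camera_matrix" (3x3 intrinsics, pixels), "extrinsics" (4x4, takes a point from camera to world coordinates). Camera axes: x right, y down, z forward; pixel columns grow to the right and rows downward; lengths in m; the calibration is good to about 2 mm. A picture is of the moment at which its call begins. There is no depth.
- close_job(): hands the job in; it is judged then, once.
Trained networks look in a picture, given as the dict that the camera call returned (one of the last four; its "shot" number tells which), for a name from the list of things; names that differ only in an ending like _2 or _b are one class to them, and where a whole thing is asked for, a point or a joint stands for the part that bears it (a point fixed in the world has none). Each returns a list of dicts, best first, with "conf" (0 to 1); they miss things now and then, are a little off and sometimes report something else, mostly with a low value. They report only what shows in the picture. A call takes as long as a camera call. They do not tell look-alikes from the thing itself.
- spotter.trace(name, picture): "region" (384x512 bool, what is visible of it) and "box" ([left, top, width, height] in pixels, round what is visible of it).
The state is a dict: "time": time; "joint_positions": joint angles; "qvel": joint speeds; "joint_torque": joint torques, N m; "tool_pos": TCP position; "ee_rot": TCP orientation; "wrist_force": force on the tool from outside, world axes, zero at the start; "wrist_torque": the same for the moment, N m; "width": finger opening in m; "finger_force": force on a finger pad.
Only numpy, scipy, OpenCV 4.12 (cv2) and the standard library are available. Lean on these libraries where they do the work, as an engineer would, in place of code of your own. Each camera call takes 0.05 s, during which the arm holds its last target. There are 200 camera calls.

## Task

The bench shaker's timer can start it at any moment, so before touching anything on it press its red mushroom stop button down until it latches. With the stop still in, take every specimen pot out of the steel soak tray on the platform and stand it upright in the shallow white tray on the bench, then move all the used instruments from the cutting board into the soak tray, lying flat on its bottom side by side along its longer side, with all their tips pointing the same way and none on top of another. Last, twist the stop button's head clockwise so that it pops back up, and leave the rest of the bench as it stands.

Things in the scene. Friction and masses are not known exactly. Their poses are not given: they have to be found in the camera images.
- shaker: white bench shaker fixed to the bench, 300 mm deep (x), 260 mm wide (y), housing top 60 mm high. Origin: centre of its underside; -x is its front, towards the robot. The front 95 mm of its top is the control deck: stop button on the left (+y) half, display and black 30 mm dial (16 mm high) on the right. Behind it the platform, 200 by 245 mm, carries the soak tray.
- soak_tray: open stainless tray fixed on the shaker's platform, 176 mm (its x) by 226 mm (its y, the longer side) outside, walls 3 mm thick and 26 mm high. Origin: centre of its underside (77 mm above the bench); its inner floor is 3 mm above the origin. Axes parallel to the shaker's.
- stop_head (a point): centre of the top of the red mushroom head, 40 mm in diameter, 16 mm thick, axis upright. Its top is 32 mm above the deck when out, about 24.5 mm when latched. Beneath it: stem 18 mm thick, collar 28 mm wide up to 9 mm above the deck, yellow surround 60 mm wide, 3 mm high. The soak tray's near wall is 60 mm behind the axis.
- stop_push (a joint): how far the mushroom is pressed in, m: 0 out, 0.009 its stop. About 5 to 6 N presses it; from about 8 mm on it latches and stays in (7 to 8 mm) when let go; pulling does not release it.
- stop_turn (a joint): turn of the mushroom head, rad, positive clockwise seen from above, 0 to 0.95; a weak spring slowly turns it back. Turning it past about 0.65 (0.8 to be sure) while latched frees it, and it springs out once the fingers do not hold it down. Turns easily (below 0.05 N m). Does not latch if pressed while turned past 0.4.
- pot_tray: shallow white plastic tray fixed on the bench, for the pots, 220 mm (x) by 150 mm (y) outside, walls 4 mm thick and 22 mm high. Origin: centre of its underside; its inner floor is 4 mm higher. On the bench to the right (-y) of the shaker.
- board: white cutting board fixed on the bench, 400 mm (x) by 220 mm (y), 12 mm thick, on which the used instruments and the cassettes lie. Origin: centre of its underside. On the bench to the left (+y) of the shaker.
- forceps_a: steel dressing forceps, rigid, closed, 152 mm long, lying on their side, 10 mm high; widest (16 mm over both legs) from 18 mm behind to 20 mm ahead of the origin: grip across there. 8 mm wide at the back, 5 mm at the tip. Origin: underside, at the grip, near the centre of mass. +x points to the tip, z up. 45 g. May be absent (None).
- forceps_a_tip (a point): working end of the first forceps, 76 mm from the body's origin.
- forceps_b: just like forceps_a: steel dressing forceps, rigid, closed, 152 mm long, lying on their side, 10 mm high; widest (16 mm over both legs) from 18 mm behind to 20 mm ahead of the origin: grip across there. 8 mm wide at the back, 5 mm at the tip. Origin: underside, at the grip, near the centre of mass. +x points to the tip, z up. 45 g. May be absent (None).
- forceps_b_tip (a point): working end of the second forceps, 76 mm from the body's origin.
- scissors: closed steel scissors with brass finger rings, 147 mm long, lying flat, up to 8 mm high. Origin: underside of the pivot block (26 mm long, 13 mm wide, 8 mm high): grip across it. +x points to the tips 73 mm ahead; the rings end 74 mm behind and are 49 mm wide together. Centre of mass about 10 mm behind the origin. 45 g. May be absent (None).
- scissors_tip (a point): working end of the scissors, 73 mm from the body's origin.
- knife: trimming knife lying flat, 157 mm long: black handle 15 mm wide, 12 mm high, from 77 mm behind the origin to 18 mm ahead; steel blade 61 mm long, 14 mm wide, 2 mm thick, 6 mm above the surface. Origin: underside of the handle, near the centre of mass: grip across it there. +x points to the tip. 55 g. May be absent (None).
- knife_tip (a point): working end of the knife, 79 mm from the body's origin.
- pot_a: closed specimen pot with clear body 54 mm in diameter and white screw lid 58 mm in diameter, 16 mm thick, 68 mm high in all, upright. Origin: centre of its underside. 120 g, mass varies. May be absent (None).
- pot_b: a second pot just like pot_a. May be absent (None).
- cassette_a: bystander: blue tissue cassette 40 x 28 x 7 mm on the board's far end. Not to be moved.
- cassette_b: bystander: a second blue tissue cassette like it. Not to be moved.
- ink: bystander: small amber jar with black cap, 32 mm in diameter, 60 mm high, on the board's far end between the cassettes. Not to be moved.
- swab_cup: bystander: white cup of swabs, 76 mm in diameter, 85 mm high (swabs to 133 mm), on the bench on the robot's side of the white tray. Not to be moved.
Not all that is in view belongs to the job. Leave any pink look-alike of the knife alone.

How it is judged:
By the outcome, as a careful person would: the job done as asked, in the order asked, and still so for the second after the job is handed in, with the robot touching nothing.
Of pot_a, pot_b only 1 to 2 are there at a start; the rules pass over those that are not, and their reading is None.
Of forceps_a, forceps_b, scissors, knife only 3 to 4 are there at a start; the rules pass over those that are not, and their reading is None.
At some moment in a run one of forceps_a, forceps_b, scissors, knife may be knocked a few centimetres aside while the robot is not near it.
It also fails if it takes over 208 s, if anything falls off the work surface, if the arm or the gripper's body presses on something with over 40 N, if the wrist force passes 120 N, or if a joint passes its speed limit or range.

## Working session

There is one attempt and no reset: what is moved stays moved. The work goes in short steps, Python scripts to look and compute and a tool call to move; the robot and the scene stay as the last step left them, time stands still between calls to the robot, and variables do not carry over. Pictures are saved under pics/ and viewed, at most 14 in all, crops included, and the job is handed in when it is done.

Besides the shell and the picture viewer there is one more tool, called after ">>>" as name(argument=value, ...), one argument or row to a line, values as JSON. servo_tool: Moves the arm, as the interface text tells. Its arguments: {"type":"object","properties":{"commands":{"type":"array","items":{"type":"number"}}},"required":["commands"]}

```bash
ls; mkdir -p pics
python3 - <<'E'
from bench import robot, snapshot, spotter
import cv2, numpy as np
o=robot.get_obs(); print(o, robot.tips_ahead)
for n in ("top","side"):
    s=snapshot(n); cv2.imwrite(f"pics/{n}0.png",cv2.resize(s["img"],(800,600),interpolation=cv2.INTER_CUBIC))
    print(n,s["camera_matrix"].tolist(),np.round(s["extrinsics"],4).tolist())
E
```

```text
pics
{'time': 0.0, 'joint_positions': array([ 1.15489166e+00,  8.79178448e-02,  1.37225027e+00,  2.14926147e-06,
        1.68357989e+00, -1.03071761e-01]), 'qvel': array([ 0.00172967, -0.00144915,  0.00133427, -0.00033676, -0.00021547,
       -0.0006008 ]), 'joint_torque': array([ 4.80682775e-04, -3.40182602e+01, -3.02426040e+01,  7.17076147e-02,
        3.30380606e-02, -2.00905392e-04]), 'tool_pos': array([0.16900891, 0.52275417, 0.17732656]), 'ee_rot': array([-3.13944896e+00, -2.23887822e-04,  2.82875974e+00]), 'wrist_force': array([ 0.47684375, -0.01821783, -1.12996573]), 'wrist_torque': array([-0.02638548, -0.03579277, -0.01854883]), 'finger_force': 0.0, 'width': 0.0939116386000881} 0.011
top [[459.6745918309692, 0.0, 252.26521026668652], [0.0, 459.6745918309692, 188.84610767030875], [0.0, 0.0, 1.0]] [[0.0058, -0.9917, 0.1282, 0.3741], [-1.0, -0.0058, -0.0001, 0.0399], [0.0009, -0.1282, -0.9918, 1.3738], [0.0, 0.0, 0.0, 1.0]]
side [[358.97346746331084, 0.0, 250.4635276663026], [0.0, 358.97346746331084, 187.503462421626], [0.0, 0.0, 1.0]] [[-0.9879, -0.1171, 0.1015, 0.4667], [-0.1548, 0.715, -0.6818, 0.7163], [0.0072, -0.6893, -0.7245, 0.7936], [0.0, 0.0, 0.0, 1.0]]
```

View pics/top0.png

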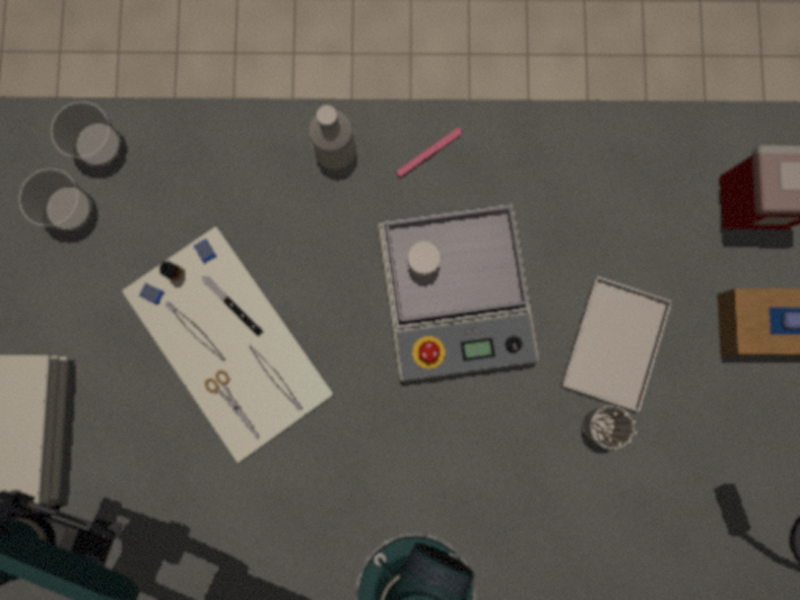

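View pics/side0.png

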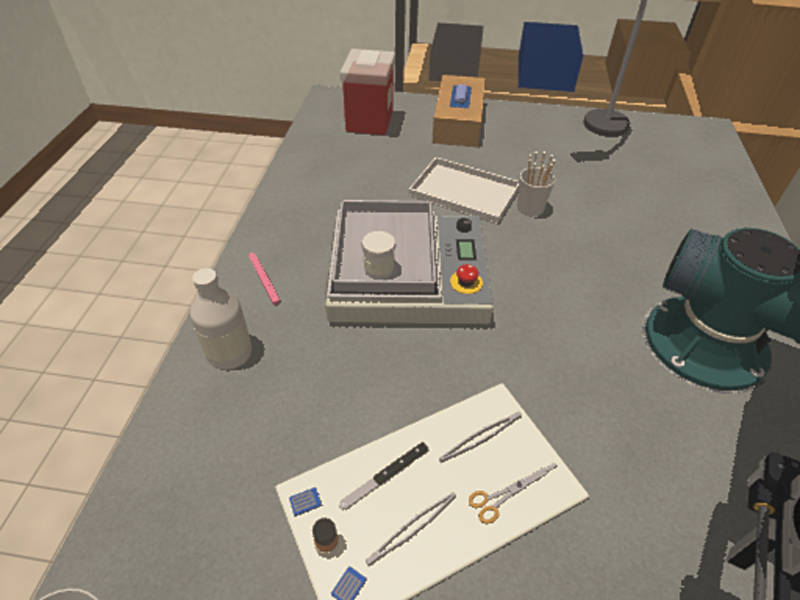

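Top view (800×600): stop button (429,352), one pot (424,260) in the soak tray, pot tray (617,345), swab cup (610,428). On the board are the knife (240,315, black handle), forceps (195,330) and (275,378), and scissors (232,405).

Possible confusions:
- Knife: the pink stick at (430,152) could be taken for it, so I choose the black-handled one.
- Pot: the clear cups at (90,135) and (60,200) could be taken for it, so I choose the white lid in the tray.
- Stop button: the black dial at (514,344) could be taken for it, so I choose the red mushroom.

```bash
cat > h.py <<'E'
import numpy as np, cv2
from bench import robot, snapshot, spotter
from scipy.optimize import minimize
def proj(s,P):
    E=s["extrinsics"]; q=(np.atleast_2d(P)-E[:3,3])@E[:3,:3]; q=q@s["camera_matrix"].T
    return q[:,:2]/q[:,2:]
def ray(s,uv,z):
    uv=np.atleast_2d(uv).astype(float); E=s["extrinsics"]
    d=np.c_[uv,np.ones(len(uv))]@np.linalg.inv(s["camera_matrix"]).T@E[:3,:3].T
    return E[:3,3]+d*((z-E[2,3])/d[:,2])[:,None]
def hull(m,shape,F=4):
    h=cv2.convexHull(np.round(np.asarray(m)*F*16).astype(np.int32)); im=np.zeros((384*F,512*F),np.uint8)
    cv2.fillConvexPoly(im,h,1,shift=4); return im>0
def regs(name,s,mn=.3): return [t for t in spotter.trace(name,s) if t["conf"]>mn]
def pts(r): v,u=np.nonzero(r); return np.c_[u,v]
def fit(model,obs,x0):
    """model(p)->Nx3 ; obs list of (snap, region); hull IoU fit"""
    H=[(s,hull(pts(r)+.0,0)) for s,r in obs]
    def c(p):
        return sum(1-(h&g).sum()/(h|g).sum() for s,h in H for g in [hull(proj(s,model(p)),0)])
    r=minimize(c,x0,method="Nelder-Mead",options=dict(initial_simplex=np.array([x0]+[np.array(x0)+d for d in np.diag([.01,.01,.1][:len(x0)])]),xatol=2e-4,fatol=1e-4))
    return r.x,r.fun
def box(lx,ly,z0,z1):
    def m(p):
        c,s=np.cos(p[2]),np.sin(p[2]); P=[]
        for a in(-.5,.5):
            for b in(-.5,.5):
                for z in(z0,z1): P.append([p[0]+c*a*lx-s*b*ly,p[1]+s*a*lx+c*b*ly,z])
        return np.array(P)
    return m
def cyl(d,z0,z1):
    a=np.linspace(0,2*np.pi,24)
    return lambda p: np.concatenate([np.c_[p[0]+d/2*np.cos(a),p[1]+d/2*np.sin(a),0*a+z] for z in(z0,z1)])
def go(x,y,z,yaw=None):
    """shift in tool axes (mm) and turn deg from the current measured pose"""
    o=robot.get_obs(); w=o["ee_rot"][2]; yaw=w if yaw is None else yaw
    d=np.array([x,y,z])-o["tool_pos"]; c,s=np.cos(w),np.sin(w)
    t=(yaw-w+np.pi)%(2*np.pi)-np.pi
    return np.round([1e3*(c*d[0]+s*d[1]),1e3*(s*d[0]-c*d[1]),-1e3*d[2],-np.degrees(t)],1)
E
python3 - <<'E'
from h import *
T,S=snapshot("top"),snapshot("side")
np.savez("calib.npz",KT=T["camera_matrix"],ET=T["extrinsics"])
for n,m,g in [("board",box(.4,.22,0,.012),None),("pot_tray",box(.22,.15,0,.022),None),("soak_tray",box(.176,.226,.077,.103),None),("shaker",box(.3,.26,0,.06),None),("stop_head",cyl(.04,.076,.092),0),("pot_a",cyl(.056,.08,.148),0),("ink",cyl(.032,.012,.072),0),("swab_cup",cyl(.076,0,.085),0)]:
    obs=[]
    for s in(T,S):
        r=regs(n,s); print(n,[(round(t["conf"],2),t["box"],int(t["region"].sum())) for t in r])
        if r: obs.append((s,r[0]["region"]))
    if not obs: continue
    z=m([0,0,0])[:,2].mean(); c=ray(obs[0][0],pts(obs[0][1]).mean(0),z)[0]
    best=min((fit(m,obs,[c[0],c[1]]+([a] if g is None else [])) for a in ([0,.4,-.4,.8,-.8,1.2] if g is None else [0])),key=lambda q:q[1])
    print("  ->",np.round(best[0],4),round(best[1],3))
    if n=='soak_tray':
        for o in obs: print('   single',np.round(fit(m,[o],list(best[0]))[0],4))
for s,nm in((T,'T'),(S,'S')):
  for n in("forceps_a","scissors","knife"):
    for t in regs(n,s,.15):
        p=pts(t["region"]); vx=cv2.fitLine(ray(s,p,.018)[:,:2].astype(np.float32),cv2.DIST_L2,0,.01,.01).ravel()
        k=(ray(s,p,.018)[:,:2]-vx[2:])@vx[:2]
        print(nm,n,round(t["conf"],2),t["box"],np.round(vx,3),"ends",np.round(vx[2:]+k.min()*vx[:2],3),np.round(vx[2:]+k.max()*vx[:2],3))
u=cv2.resize(T["img"][215:290,115:205],(720,600),interpolation=cv2.INTER_CUBIC);cv2.imwrite("pics/c1.png",u)
u=cv2.resize(S["img"][250:370,190:350],(800,600),interpolation=cv2.INTER_CUBIC);cv2.imwrite("pics/c2.png",u)
E
```

```text
board [(0.57, [79.5, 147.1, 135.0, 150.9], 9126), (0.34, [131.4, 177.0, 36.5, 35.7], 210)]
board [(0.85, [177.7, 246.7, 197.3, 137.1], 13789)]
  -> [0.4603 0.3588 0.6279] 0.026
pot_tray [(0.59, [357.7, 182.0, 74.2, 82.9], 3821)]
pot_tray [(0.87, [260.5, 100.6, 69.5, 41.0], 1763), (0.4, [233.1, 145.4, 20.4, 32.1], 556)]
  -> [ 0.4607 -0.3819 -0.3179] 0.075
soak_tray [(0.67, [247.9, 131.9, 90.5, 73.1], 4980)]
soak_tray [(0.69, [212.7, 127.3, 66.8, 60.6], 3194)]
  -> [ 0.5999 -0.0718  0.1508] 0.119
   single [ 0.6009 -0.0715  0.1351]
   single [ 0.5986 -0.0721  0.1525]
shaker [(0.94, [241.3, 127.7, 102.8, 122.0], 8942)]
shaker [(0.61, [207.3, 128.4, 109.8, 79.4], 6999)]
  -> [ 0.5544 -0.0774  0.1476] 0.147
stop_head [(0.73, [271.4, 216.3, 10.8, 14.6], 163)]
stop_head [(0.57, [292.0, 166.3, 12.9, 11.3], 132)]
  -> [ 0.4397 -0.0223] 0.393
pot_a [(0.71, [259.2, 154.0, 24.1, 21.9], 384)]
pot_a [(0.93, [235.1, 148.0, 19.6, 28.1], 557), (0.73, [176.2, 246.7, 201.7, 137.3], 13710)]
  -> [ 0.6003 -0.0116] 0.197
ink [(0.73, [105.4, 168.0, 7.8, 10.6], 119)]
ink [(0.72, [203.3, 330.6, 10.2, 27.2],
[... 591 characters left out ...]
7.3, 179.1, 71.9, 83.4] [ 0.947 -0.32   0.461 -0.379] ends [ 0.353 -0.343] [ 0.569 -0.416]
T knife 0.52 [129.8, 176.8, 38.7, 37.3] [0.696 0.718 0.532 0.35 ] ends [0.479 0.295] [0.584 0.404]
S forceps_a 0.67 [229.6, 313.8, 63.4, 50.5] [0.687 0.727 0.478 0.416] ends [0.427 0.362] [0.532 0.473]
S forceps_a 0.6 [281.4, 264.9, 54.8, 28.1] [0.759 0.651 0.403 0.271] ends [0.336 0.214] [0.451 0.312]
S scissors 0.98 [301.6, 298.1, 54.6, 37.1] [0.783 0.622 0.354 0.35 ] ends [0.284 0.294] [0.397 0.384]
S knife 0.93 [222.0, 281.3, 50.0, 44.0] [0.696 0.718 0.527 0.346] ends [0.476 0.293] [0.581 0.402]
S knife 0.71 [159.7, 159.5, 19.2, 36.8] [ 0.591 -0.807  0.829 -0.016] ends [0.783 0.047] [ 0.878 -0.083]
```

View pics/c1.png

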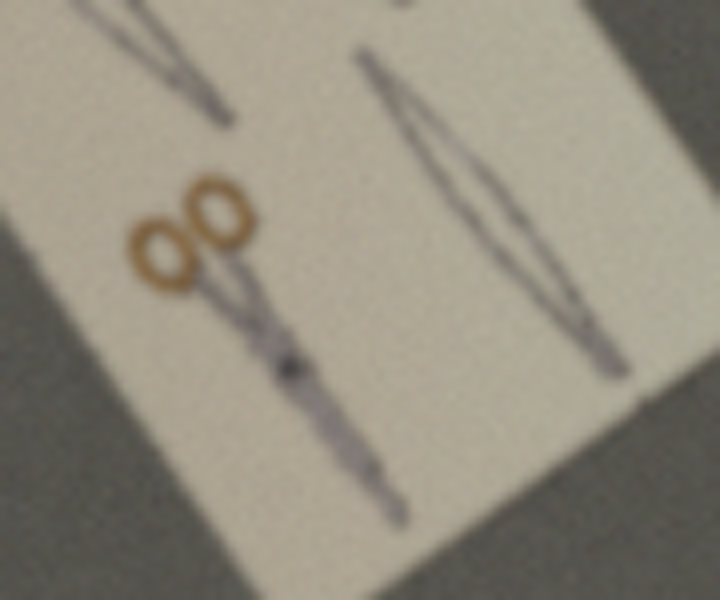

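View pics/c2.png

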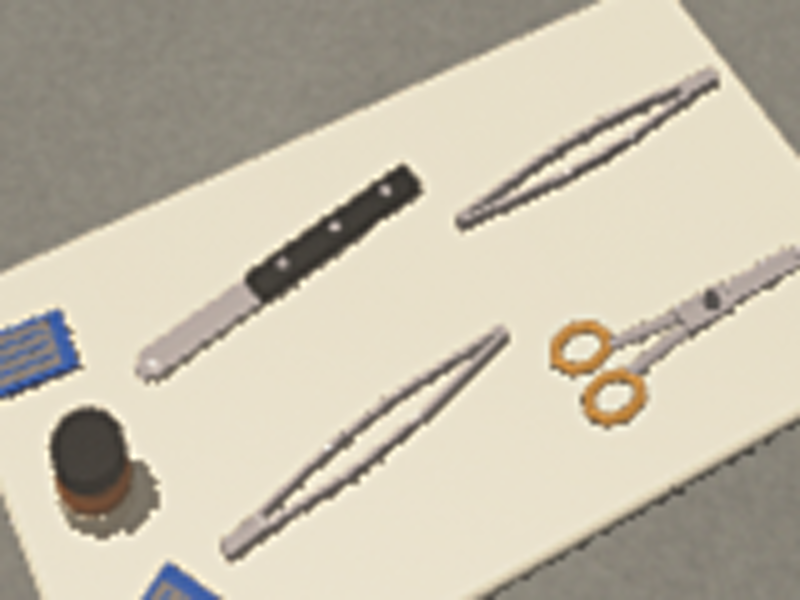

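The crops show the forceps' solid backs at the near end for F1 and the far end for F2. The scissors' tips point to the robot, and the knife's blade points away. Next I refine the stop button by colour and overlay the fits to check them.

```bash
cat >> h.py <<'E'
def red(s):
    b,g,r=[s["img"][...,i].astype(int) for i in range(3)]
    m=(r>90)&(g<.5*r)&(b<.5*r); m=m.astype(np.uint8)
    p=proj(s,[.44,-.022,.088])[0].astype(int); k=np.zeros_like(m); cv2.circle(k,tuple(int(v) for v in p),14,1,-1); return (m&k)>0
SH=np.array([.5544,-.0774,.149]); ST=np.array([.6000,-.0718,.149])
E
python3 - <<'E'
from h import *
T,S=snapshot("top"),snapshot("side")
for s in(T,S): print(red(s).sum(), pts(red(s)).mean(0))
for top in(.092,.0845): print(top,[np.round(fit(cyl(.04,top-.016,top),o,[.44,-.022]),4) if 0 else (np.round((q:=fit(cyl(.04,top-.016,top),o,[.44,-.022]))[0],4),round(q[1],3)) for o in([(T,red(T)),(S,red(S))],[(T,red(T))],[(S,red(S))])])
M=[(box(.3,.26,0,.06),SH),(box(.176,.226,.103,.103),ST),(box(.17,.22,.08,.08),ST),(box(.22,.15,.022,.022),[.4607,-.3819,-.3179]),(box(.4,.22,.012,.012),[.4603,.3588,.6279]),(cyl(.058,.132,.148),[.6003,-.0116]),(cyl(.04,.092,.092),[.4397,-.0223])]
out=[]
for s,(u0,v0,w,h) in((T,(235,110,200,150)),(S,(200,90,160,120))):
    f=800/w; im=cv2.resize(s["img"][v0:v0+h,u0:u0+w],None,fx=f,fy=f,interpolation=cv2.INTER_CUBIC)
    for m,p in M:
        H=cv2.convexHull(((proj(s,m(p))-[u0-.5,v0-.5])*f).astype(np.int32)); cv2.polylines(im,[H],True,(0,255,0),1)
    out.append(cv2.resize(im,(400*2,600)))
cv2.imwrite("pics/ov.png",cv2.resize(np.hstack(out),(800,300),interpolation=cv2.INTER_AREA)); cv2.imwrite("pics/ovS.png",out[1]); cv2.imwrite("pics/ovT.png",out[0])
print(go(.44,-.022,.20,np.pi/2+.149))
E
```

```text
120 [274.225      225.08333333]
108 [298.92592593 174.56481481]
0.092 [(array([ 0.4387, -0.0226]), np.float64(0.633)), (array([ 0.4375, -0.0212]), np.float64(0.267)), (array([ 0.4369, -0.0299]), np.float64(0.355))]
0.0845 [(array([ 0.4389, -0.0254]), np.float64(0.619)), (array([ 0.4397, -0.0229]), np.float64(0.26)), (array([ 0.4387, -0.0373]), np.float64(0.343))]
[-425.4 -435.6  -21.5   63.5]
```

View pics/ovT.png

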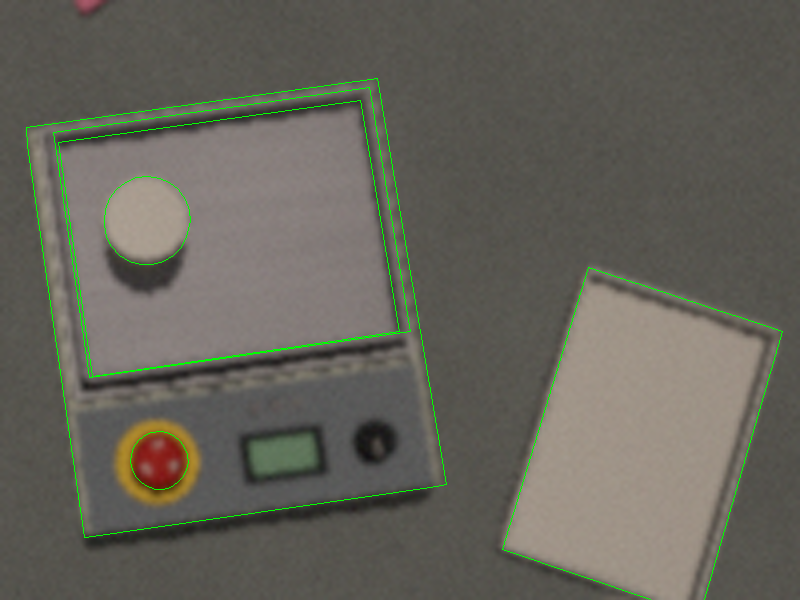

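View pics/ovS.png

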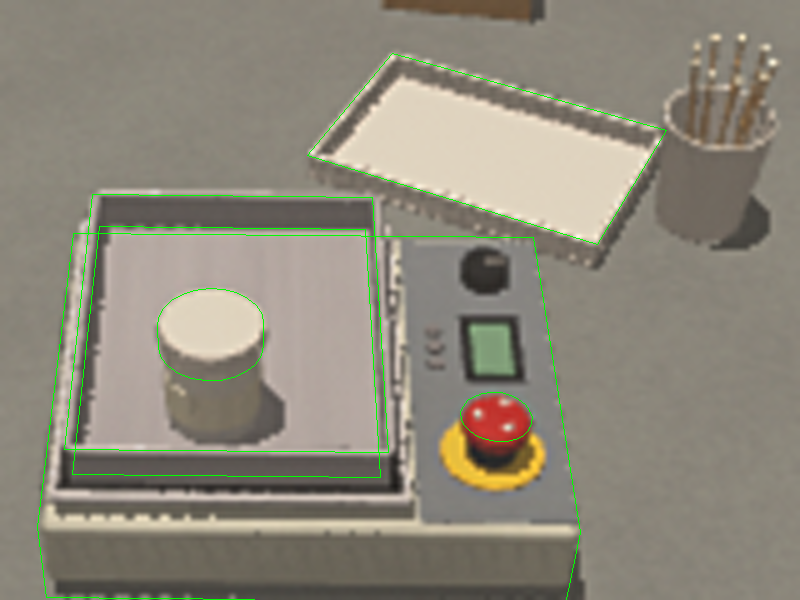

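The overlays fit. The tray rim, the pot, and the mushroom (top view 159,460; side view 495,417) all coincide with the models. I'll move above the stop with the fingers closed.

>>> servo_tool(
  commands=[-0.425, -0.436, -0.021, 0, 0, 63.5, 0, -0.425, -0.436, -0.021, 0, 0, 63.5, 0, -0.425, -0.436, -0.021, 0, 0, 63.5, 0, -0.425, -0.436, -0.021, 0, 0, 63.5, 0, -0.425, -0.436, -0.021, 0, 0, 63.5, 0, -0.425, -0.436, -0.021, 0, 0, 63.5, 0, -0.425, -0.436, -0.021, 0, 0, 63.5, 0, -0.425, -0.436, -0.021, 0, 0, 63.5, 0, -0.425, -0.436, -0.021, 0, 0, 63.5, 0, -0.425, -0.436, -0.021, 0, 0, 63.5, 0],
)

```text
time: 2.65
tool_pos: [0.4401, -0.0248, 0.1997]
ee_rot: [3.141, 0.0, 1.718]
wrist_force: [0.0, 0.8, 0.8]
width: 0.0008
finger_force: 0.0
```

>>> servo_tool(
  commands=[0, 0, 0.05, 0, 0, 0, 0, 0, 0, 0.05, 0, 0, 0, 0, 0, 0, 0.07, 0, 0, 0, 0],
)

```text
time: 3.02
tool_pos: [0.4411, -0.0223, 0.1322]
ee_rot: [3.137, 0.001, 1.721]
wrist_force: [0.7, 0.5, 0.1]
width: 0.0005
finger_force: 0.0
```

Run:
```python
from h import *
print(go(.44,-.0225,.123,np.pi/2+.149), robot.get_obs()["joint_positions"].round(3), robot.get_obs()["tool_pos"])
```

```text
[-0.1 -1.2  9.2  0.1] [-0.179 -0.148  1.691  0.     1.593 -0.329] [ 0.4411424  -0.02225732  0.13217263]
```

>>> servo_tool(
  commands=[0, 0, 0.024, 0, 0, 0, 0, 0, 0, 0.028, 0, 0, 0, 0, 0, 0, 0.032, 0, 0, 0, 0, 0, 0, 0.035, 0, 0, 0, 0, 0, 0, 0.037, 0, 0, 0, 0, 0, 0, 0.038, 0, 0, 0, 0, 0, 0, 0.039, 0, 0, 0, 0, 0, 0, 0.039, 0, 0, 0, 0],
)

```text
time: 4.03
tool_pos: [0.4394, -0.0223, 0.0904]
ee_rot: [-3.141, -0.0, 1.72]
wrist_force: [0.2, -0.2, 0.4]
width: 0.0007
finger_force: 0.0
```

Run:
```python
from h import *
print(robot.get_obs()["wrist_force"],robot.get_obs()["tool_pos"],robot.get_obs()["joint_torque"].round(2))
S=snapshot("side"); cv2.imwrite("pics/p1.png",cv2.resize(S["img"][120:210,240:360],(800,600),interpolation=cv2.INTER_CUBIC))
```

```text
[ 0.24807721 -0.24201591  0.37935387] [ 0.43940742 -0.0223003   0.09042778] [  0.   -23.94 -29.34   0.07   0.04   0.  ]
```

View pics/p1.png

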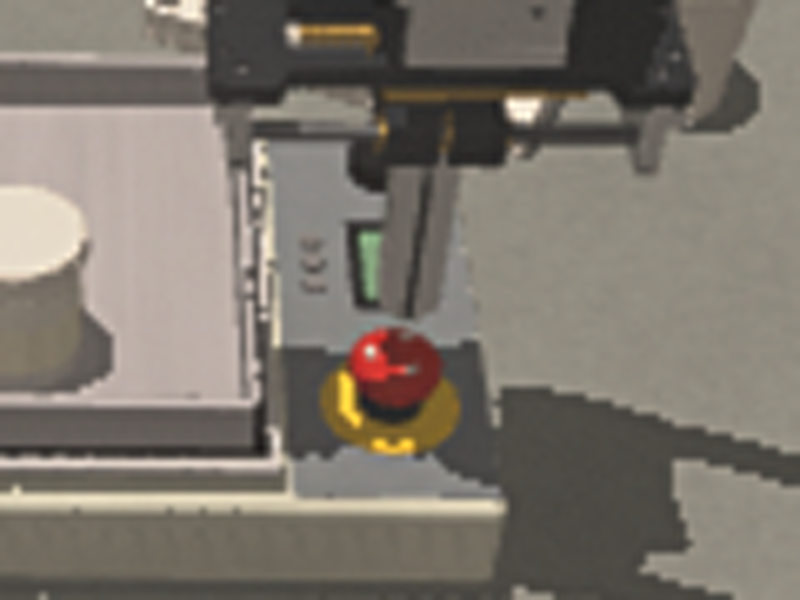

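Run:
```python
from h import *
S=snapshot("side"); T=snapshot("top")
for z in(.08,.09,.1,.11,.12): print(z,proj(S,[.4394,-.0223,z]).round(1),ray(S,[301.5,167],z).round(3))
print(ray(S,[299,177],.06))
```

```text
0.08 [[298.5 175.9]] [[ 0.433 -0.061  0.08 ]]
0.09 [[298.8 173.3]] [[ 0.433 -0.05   0.09 ]]
0.1 [[299.2 170.8]] [[ 0.434 -0.039  0.1  ]]
0.11 [[299.6 168.2]] [[ 0.434 -0.028  0.11 ]]
0.12 [[300.  165.5]] [[ 0.435 -0.017  0.12 ]]
[[ 0.43680599 -0.03856293  0.06      ]]
```

Run:
```python
from h import *
S=snapshot("side"); T=snapshot("top")
def c(s,u,v,w,h,pp):
    im=cv2.resize(s["img"][v:v+h,u:u+w],(400,600),interpolation=cv2.INTER_CUBIC)
    for p in proj(s,pp): cv2.drawMarker(im,tuple(int(x) for x in (p-[u-.5,v-.5])*[400/w,600/h]),(0,255,0),0,8)
    return im
x,y=.4394,-.0223
cv2.imwrite("pics/p2.png",np.hstack([c(S,250,90,80,120,[[x,y,.079],[x,y,.12],[x,y,.176],[x,y,.22]]),c(T,225,160,100,150,[[x,y,.092],[x,y,.2],[x,y,.3]])]))
```

```text
(no output)
```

View pics/p2.png

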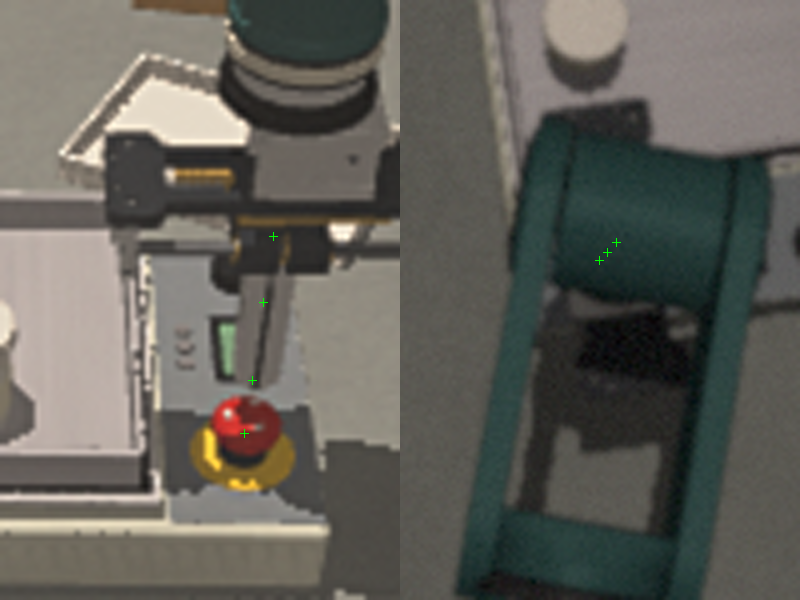

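Run:
```python
from h import *
o=robot.get_obs(); print(o["time"],o["tool_pos"],o["joint_positions"].round(3),o["wrist_force"])
S=snapshot("side"); o=robot.get_obs(); print(o["time"],o["tool_pos"],o["ee_rot"])
for t in regs("stop_head",S): print(t["box"],t["conf"])
print(pts(red(S)).mean(0),red(S).sum())
```

```text
4.275 [ 0.4394895  -0.022307    0.09049599] [-0.18  -0.126  1.756  0.     1.512 -0.329] [ 0.93912396 -0.14806337 -0.19000214]
4.325 [ 0.43949807 -0.02230443  0.09052007] [ 3.14146837e+00 -4.03541650e-05  1.72050890e+00]
[298.81553398 174.75728155] 103
```

>>> servo_tool(
  commands=[0, 0, 0.003, 0, 0, 0, 0, 0, 0, 0.006, 0, 0, 0, 0, 0, 0, 0.009, 0, 0, 0, 0, 0, 0, 0.012, 0, 0, 0, 0, 0, 0, 0.012, 0, 0, 0, 0],
)

```text
time: 5.0
tool_pos: [0.4392, -0.0222, 0.0781]
ee_rot: [-3.141, -0.0, 1.721]
wrist_force: [-0.0, 0.1, 0.3]
width: 0.0003
finger_force: 0.0
```

Run:
```python
from h import *
o=robot.get_obs(); print(o["time"],o["tool_pos"],o["joint_positions"].round(3),o["wrist_force"])
S=snapshot("side"); cv2.imwrite("pics/p3.png",cv2.resize(S["img"][130:200,250:343],(800,600),interpolation=cv2.INTER_CUBIC))
```

```text
5.0 [ 0.43920409 -0.02222525  0.07808094] [-0.18  -0.118  1.774  0.     1.487 -0.329] [-0.01542222  0.11937508  0.31602318]
```

View pics/p3.png

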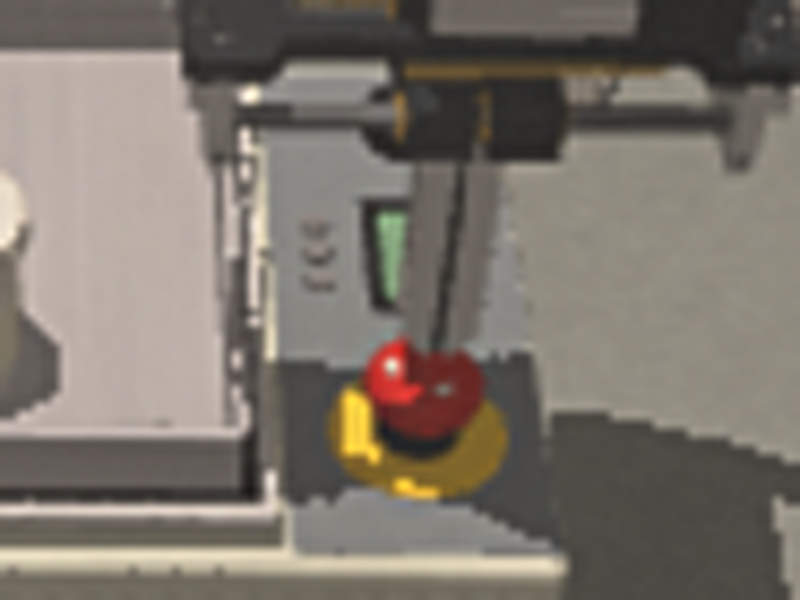

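The picture shows the fingertips just above the rear edge of the head, around (430,350), with no contact force. So the tips are higher than the reading suggests, and I continue down guarded by force.

>>> servo_tool(
  commands=[0, 0, 0.002, 0, 0, 0, 0, 0, 0, 0.004, 0, 0, 0, 0, 0, 0, 0.006, 0, 0, 0, 0, 0, 0, 0.006, 0, 0, 0, 0],
)

```text
time: 5.55
tool_pos: [0.4393, -0.0222, 0.0722]
ee_rot: [-3.141, -0.0, 1.72]
wrist_force: [0.0, -0.8, -0.0]
width: 0.0008
finger_force: 0.0
```

Run:
```python
from h import *
S=snapshot("side"); T=snapshot("top"); print(red(S).sum(),pts(red(S)).mean(0))
cv2.imwrite("pics/p4.png",np.hstack([cv2.resize(S["img"][150:190,275:323],(480,600)[::1],interpolation=cv2.INTER_CUBIC)[:,:400],cv2.resize(T["img"][150:300,225:325],(400,600),interpolation=cv2.INTER_CUBIC)]))
```

```text
86 [298.6627907  175.41860465]
```

View pics/p4.png

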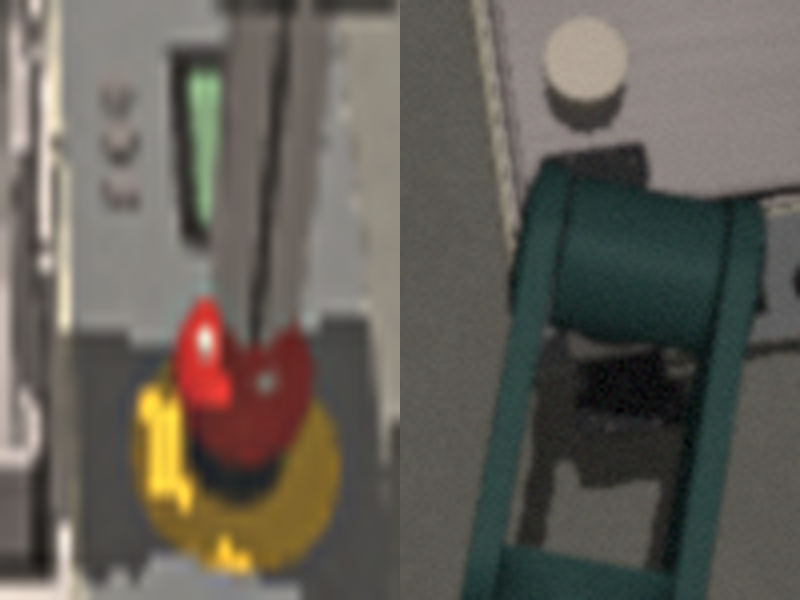

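>>> servo_tool(
  commands=[0, 0, 0.002, 0, 0, 0, 0, 0, 0, 0.004, 0, 0, 0, 0, 0, 0, 0.006, 0, 0, 0, 0, 0, 0, 0.006, 0, 0, 0, 0],
)

```text
time: 6.15
tool_pos: [0.4393, -0.0223, 0.0662]
ee_rot: [-3.141, -0.0, 1.72]
wrist_force: [0.5, 0.2, 0.4]
width: 0.0006
finger_force: 0.0
```

>>> servo_tool(
  commands=[0, 0, 0.0015, 0, 0, 0, 0, 0, 0, 0.003, 0, 0, 0, 0, 0, 0, 0.003, 0, 0, 0, 0],
)

```text
time: 6.52
tool_pos: [0.4397, -0.0223, 0.0639]
ee_rot: [3.141, 0.0, 1.72]
wrist_force: [-1.3, 0.3, 2.5]
width: 0.0007
finger_force: 1.5
```

>>> servo_tool(
  commands=[0, 0, 0.0015, 0, 0, 0, 0, 0, 0, 0.003, 0, 0, 0, 0, 0, 0, 0.003, 0, 0, 0, 0],
)

```text
time: 6.9
tool_pos: [0.4399, -0.0224, 0.0618]
ee_rot: [3.14, 0.001, 1.721]
wrist_force: [-1.4, 0.3, 5.6]
width: 0.0003
finger_force: 2.9
```

Run:
```python
from h import *
S=snapshot("side"); print(red(S).sum(),pts(red(S)).mean(0), robot.get_obs()["wrist_force"], robot.get_obs()["joint_torque"].round(2))
cv2.imwrite("pics/p5.png",cv2.resize(S["img"][150:190,275:323],(720,600),interpolation=cv2.INTER_CUBIC))
```

```text
71 [298.33802817 176.95774648] [-0.80699109 -0.72780085  4.72085551] [ -0.03 -22.48 -27.45   0.1   -0.43  -0.  ]
```

Contact came at a reported z of about 0.065, with 5 N now on the head. I keep pressing to the stop.

>>> servo_tool(
  commands=[0, 0, 0.002, 0, 0, 0, 0, 0, 0, 0.004, 0, 0, 0, 0, 0, 0, 0.005, 0, 0, 0, 0, 0, 0, 0.005, 0, 0, 0, 0],
)

```text
time: 7.45
tool_pos: [0.4399, -0.0224, 0.0562]
ee_rot: [3.141, 0.0, 1.721]
wrist_force: [-1.2, 0.6, 6.5]
width: 0.0006
finger_force: 3.4
```

>>> servo_tool(
  commands=[0, 0, 0.001, 0, 0, 0, 0, 0, 0, 0.002, 0, 0, 0, 0, 0, 0, 0.002, 0, 0, 0, 0],
)

```text
time: 7.82
tool_pos: [0.44, -0.0224, 0.056]
ee_rot: [3.14, 0.001, 1.721]
wrist_force: [-4.7, 0.1, 14.9]
width: 0.0005
finger_force: 7.5
```

>>> servo_tool(
  commands=[0, 0, -0.06, 0, 0, 0, 0, 0, 0, -0.12, 0, 0, 0, 0.094, 0, 0, -0.12, 0, 0, 0, 0.094, -0.013, 0.161, -0.12, 0, 0, 0, 0.094, -0.013, 0.161, -0.12, 0, 0, 0, 0.094, -0.013, 0.161, -0.12, 0, 0, 0, 0.094, -0.013, 0.161, -0.12, 0, 0, 0, 0.094, -0.013, 0.161, -0.12, 0, 0, 0, 0.094],
)

```text
time: 8.82
tool_pos: [0.5994, -0.011, 0.1716]
ee_rot: [-3.138, -0.001, 1.721]
wrist_force: [-0.0, -0.4, 0.6]
width: 0.0671
finger_force: 0.0
```

Run:
```python
from h import *
S=snapshot("side"); o=robot.get_obs(); print(o["tool_pos"],o["joint_positions"].round(3))
print(red(S).sum(),pts(red(S)).mean(0))
for top in(.092,.0845): q=fit(cyl(.04,top-.016,top),[(S,red(S))],[.44,-.022]); print(top,q)
im=cv2.resize(S["img"][90:210,180:340],(800,600),interpolation=cv2.INTER_CUBIC)
x,y,z=o["tool_pos"]
for p in proj(S,[[x,y,z+.027],[x-.047*.989,y-.007,z+.027],[x+.047*.989,y+.007,z+.027],[x,y,z-.011]]): cv2.drawMarker(im,tuple(int(v) for v in (p-[179.5,89.5])*5),(0,255,0),0,10)
cv2.imwrite("pics/p6.png",im)
```

```text
[ 0.59932891 -0.01112701  0.17250835] [-0.113  0.201  1.255  0.     1.688 -0.263]
108 [298.4537037  176.34259259]
0.092 (array([ 0.44013611, -0.02321429]), np.float64(0.36828644501278773))
0.0845 (array([ 0.43806488, -0.02530765]), np.float64(0.36175710594315247))
```

View pics/p6.png

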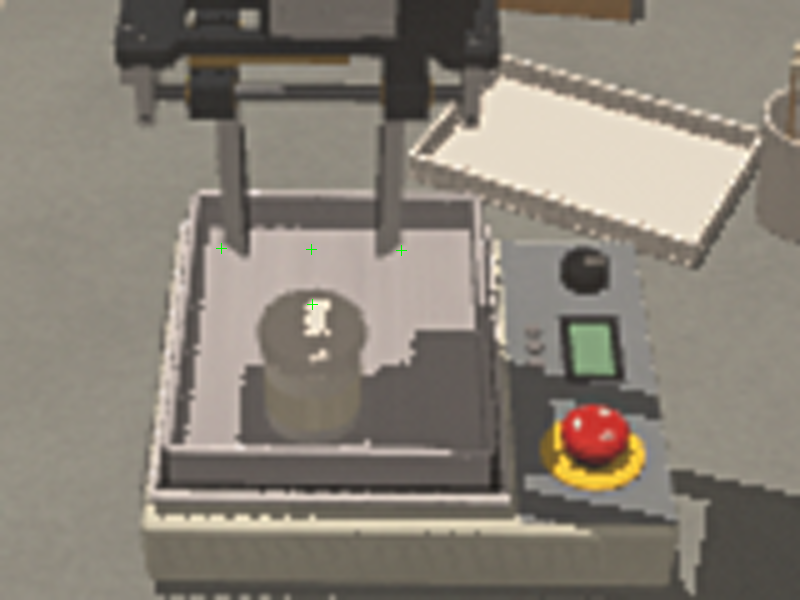

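The button is latched: its red centroid sank by 1.8 px. The open fingers, tips at (240,255) and (388,255), straddle the pot lid at (312,330). Reported z is about 38 mm below the true tip height, so I compensate for that from here on.

>>> servo_tool(
  commands=[0, 0, 0, 0, 0, 0, 0.094, 0, 0, 0.04, 0, 0, 0, 0.094, 0, 0, 0.077, 0, 0, 0, 0.094, 0, 0, 0.077, 0, 0, 0, 0.094, 0, 0, 0.077, 0, 0, 0, 0.03, 0, 0, 0.077, 0, 0, 0, 0.03, 0, 0, 0.077, 0, 0, 0, 0.03, 0, 0, 0.077, 0, 0, 0, 0.03, 0, 0, 0.077, 0, 0, 0, 0.03],
)

```text
time: 10.0
tool_pos: [0.601, -0.0112, 0.0973]
ee_rot: [3.14, 0.0, 1.72]
wrist_force: [-0.6, -0.7, 2.9]
width: 0.0575
finger_force: 30.0
```

>>> servo_tool(
  commands=[0, 0, -0.04, 0, 0, 0, 0.03, 0, 0, -0.085, 0, 0, 0, 0.03, -0.359, -0.166, -0.085, 0, 0, 0, 0.03, -0.359, -0.166, -0.085, 0, 0, 0, 0.03, -0.359, -0.166, -0.085, 0, 0, 0, 0.03, -0.359, -0.166, -0.085, 0, 0, 0, 0.03, -0.359, -0.166, -0.085, 0, 0, 0, 0.03, -0.359, -0.166, -0.085, 0, 0, 0, 0.03, -0.359, -0.166, -0.085, 0, 0, 0, 0.03, -0.359, -0.166, -0.085, 0, 0, 0, 0.03],
)

```text
time: 11.25
tool_pos: [0.4894, -0.3915, 0.1804]
ee_rot: [-3.141, -0.002, 1.718]
wrist_force: [0.4, -0.2, -0.6]
width: 0.0573
finger_force: 30.0
```

>>> servo_tool(
  commands=[0, 0, 0.06, 0, 0, 0, 0.03, 0, 0, 0.11, 0, 0, 0, 0.03, 0, 0, 0.14, 0, 0, 0, 0.03, 0, 0, 0.152, 0, 0, 0, 0.03, 0, 0, 0.156, 0, 0, 0, 0.03, 0, 0, 0.156, 0, 0, 0, 0.03],
)

```text
time: 12.0
tool_pos: [0.4912, -0.3911, 0.0271]
ee_rot: [3.14, 0.002, 1.721]
wrist_force: [0.3, -0.4, -0.4]
width: 0.0573
finger_force: 30.0
```

Run:
```python
from h import *
print(go(.489,-.391,.0213))
S=snapshot("side"); im=S["img"][80:170,240:360]; im=cv2.resize(im,(800,600),interpolation=cv2.INTER_CUBIC)
for m,p in[(box(.212,.142,.004,.004),[.4607,-.3819,-.3179]),(cyl(.054,.004,.004),[.489,-.391])]:
    H=((proj(S,m(p))-[239.5,79.5])*800/120).astype(np.int32); cv2.polylines(im,[cv2.convexHull(H)],True,(0,255,0),1)
cv2.imwrite("pics/p7.png",im)
```

```text
[ 0.4 -2.1  5.8 -0. ]
```

View pics/p7.png

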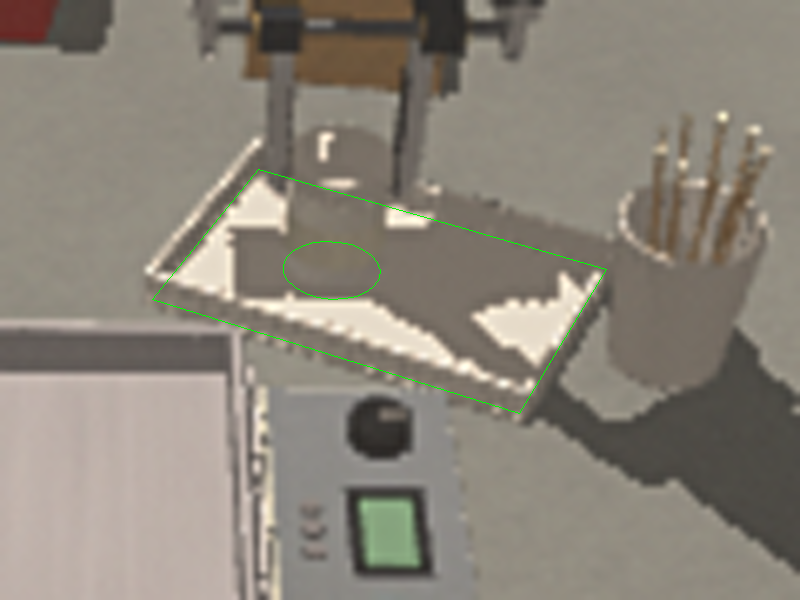

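The pot is over the white tray, with its lid at (345,140) and its base still above the floor. The floor ellipse is expected at (331,270). I lower it guarded by force.

>>> servo_tool(
  commands=[0, -0.001, 0.0015, 0, 0, 0, 0.03, 0, -0.002, 0.003, 0, 0, 0, 0.03, 0, -0.002, 0.005, 0, 0, 0, 0.03, 0, -0.002, 0.006, 0, 0, 0, 0.03, 0, -0.002, 0.006, 0, 0, 0, 0.03],
)

```text
time: 12.68
tool_pos: [0.488, -0.3918, 0.0216]
ee_rot: [3.141, 0.001, 1.72]
wrist_force: [-2.2, 0.6, 6.7]
width: 0.0576
finger_force: 30.0
```

>>> servo_tool(
  commands=[0, 0, -0.0005, 0, 0, 0, 0.085, 0, 0, -0.0005, 0, 0, 0, 0.085, 0, 0, -0.0005, 0, 0, 0, 0.085, 0, 0, -0.06, 0, 0, 0, 0.085, 0, 0, -0.12, 0, 0, 0, 0.085, 0, 0, -0.18, 0, 0, 0, 0.05, 0, 0, -0.18, 0, 0, 0, 0.05],
)

```text
time: 13.55
tool_pos: [0.4904, -0.3934, 0.2072]
ee_rot: [3.133, 0.011, 1.721]
wrist_force: [0.7, -0.8, 0.2]
width: 0.0684
finger_force: 0.0
```

```bash
cat >> h.py <<'E'
def inst(s,z=.018,names=("forceps_a","scissors","knife")):
    L=[]
    for n in names:
        for t in regs(n,s,.25):
            W=ray(s,pts(t["region"]),z)[:,:2]
            if len(W)<20: continue
            v=cv2.fitLine(W.astype(np.float32),cv2.DIST_L2,0,.01,.01).ravel(); d=v[:2]; n2=np.array([-d[1],d[0]])
            k=(W-v[2:])@d; w=(W-v[2:])@n2
            L.append((n,round(t["conf"],2),len(W),np.round(v[2:]+d*(k.min()+k.max())/2+n2*(np.percentile(w,2)+np.percentile(w,98))/2,4),round(float(np.ptp(k)),3),round(float(np.arctan2(d[1],d[0])),3)))
    return L
E
python3 - <<'E'
from h import *
T,S=snapshot("top"),snapshot("side")
for n in ("pot_a",):
  for s in (T,S):
    for t in regs(n,s): print(n,t["conf"],t["box"],len(pts(t["region"])), "model",np.round(proj(s,cyl(.056,.004,.072)([.489,-.391])).min(0)),np.round(np.ptp(proj(s,cyl(.056,.004,.072)([.489,-.391])),axis=0)))
for s in(T,S):
  for l in inst(s): print(*l)
o=robot.get_obs();print(o["tool_pos"],o["time"])
# grip points along axis using known ends
E
```

```text
pot_a 0.89 [388.2, 199.0, 28.3, 20.1] 389 model [387. 199.] [27. 21.]
pot_a 0.4 [130.3, 176.2, 40.2, 36.7] 284 model [387. 199.] [27. 21.]
pot_a 0.87 [286.0, 100.0, 15.7, 22.1] 339 model [282. 100.] [17. 25.]
pot_a 0.69 [329.8, 106.4, 22.9, 31.2] 584 model [282. 100.] [17. 25.]
pot_a 0.51 [209.9, 127.5, 108.6, 80.9] 7491 model [282. 100.] [17. 25.]
forceps_a 0.63 98 [0.4832 0.4183] 0.147 0.818
forceps_a 0.59 9234 [ 0.5598 -0.0798] 0.315 0.119
forceps_a 0.47 38 [0.3951 0.2634] 0.149 0.696
knife 0.61 281 [0.5296 0.3492] 0.154 0.791
knife 0.58 120 [0.3967 0.2659] 0.155 0.691
knife 0.48 230 [ 0.8336 -0.0268] 0.151 -0.926
forceps_a 0.83 367 [0.4793 0.4173] 0.152 0.814
forceps_a 0.71 310 [0.3931 0.2634] 0.154 0.706
forceps_a 0.5 437 [0.3398 0.339 ] 0.143 0.658
scissors 0.83 409 [0.3406 0.3386] 0.141 0.704
scissors 0.73 3661 [ 0.6118 -0.1576] 0.29 -1.448
knife 0.66 450 [0.5291 0.3486] 0.154 0.803
knife 0.65 181 [ 0.8303 -0.0166] 0.158 -0.93
[ 0.48774407 -0.39088964  0.19822796] 14.05
```

The pot stands in the white tray and none of the instruments has moved. Next is forceps F1, the near pair.

Run:
```python
from h import *
print(go(.394,.2635,.06,.70))
```

```text
[661.1   4.9 138.2  58.5]
```

>>> servo_tool(
  commands=[0.661, 0.005, 0, 0, 0, 58.5, 0.036, 0.661, 0.005, 0, 0, 0, 58.5, 0.036, 0.661, 0.005, 0, 0, 0, 58.5, 0.036, 0.661, 0.005, 0, 0, 0, 58.5, 0.036, 0.661, 0.005, 0, 0, 0, 58.5, 0.036, 0.661, 0.005, 0, 0, 0, 58.5, 0.036, 0.661, 0.005, 0, 0, 0, 58.5, 0.036, 0.661, 0.005, 0, 0, 0, 58.5, 0.036, 0.661, 0.005, 0.03, 0, 0, 58.5, 0.036, 0.661, 0.005, 0.06, 0, 0, 58.5, 0.036],
)

```text
time: 15.3
tool_pos: [0.4023, 0.2134, 0.1643]
ee_rot: [3.14, -0.004, 0.7]
wrist_force: [0.6, 0.2, -0.8]
width: 0.036
finger_force: 0.0
```

>>> servo_tool(
  commands=[0, 0, 0.03, 0, 0, 0, 0.036, 0, 0, 0.06, 0, 0, 0, 0.036, 0, 0, 0.08, 0, 0, 0, 0.036, 0, 0, 0.08, 0, 0, 0, 0.036],
)

```text
time: 15.8
tool_pos: [0.4003, 0.2105, 0.0813]
ee_rot: [-3.14, 0.004, 0.7]
wrist_force: [-0.3, 0.5, -0.3]
width: 0.0364
finger_force: 0.0
```

Run:
```python
from h import *
print(go(.394,.2635,-.013,.70)); o=robot.get_obs(); print(o["tool_pos"],o["ee_rot"][2])
S=snapshot("side")
for l in inst(S,names=("forceps_a",)): print(*l)
im=cv2.resize(S["img"][230:350,240:400],(800,600),interpolation=cv2.INTER_CUBIC)
for z in(.012,.024): 
  for p in proj(S,[[.394,.2635,z]]): cv2.drawMarker(im,tuple(int(v) for v in (p-[239.5,229.5])*5),(0,255,0),0,8)
cv2.imwrite("pics/p8.png",im)
```

```text
[ 29.3 -44.6  94.3  -0. ]
[0.40032883 0.21046864 0.08125974] 0.6997455253923506
forceps_a 0.84 324 [0.3931 0.2633] 0.154 0.706
forceps_a 0.67 206 [0.4804 0.4175] 0.15 0.821
```

View pics/p8.png

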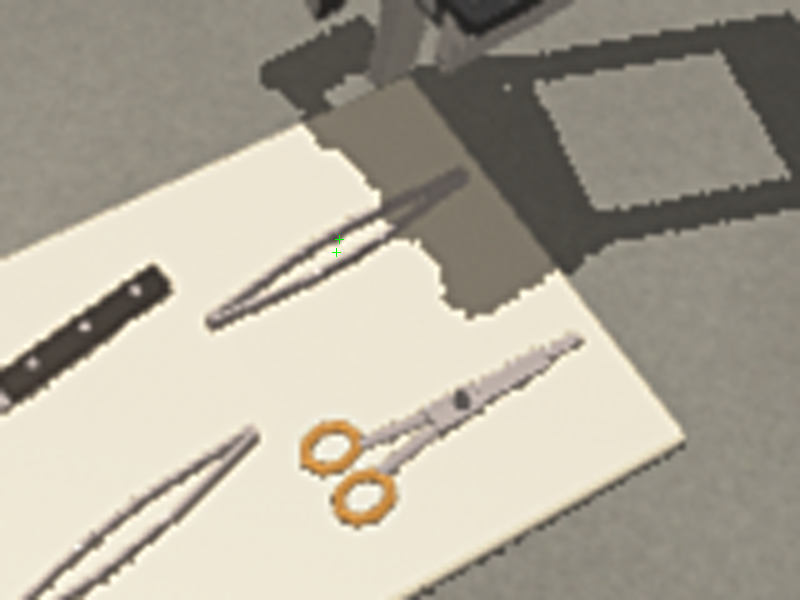

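The forceps sit around the marker at (338,245), and the fingers, at (410,75), are short of the goal because the transit was speed-limited. I correct laterally, then descend and grip.

>>> servo_tool(
  commands=[0.029, -0.045, 0, 0, 0, 0, 0.036, 0.029, -0.045, 0.04, 0, 0, 0, 0.036, 0.029, -0.045, 0.075, 0, 0, 0, 0.036, 0.029, -0.045, 0.087, 0, 0, 0, 0.036, 0.029, -0.045, 0.09, 0, 0, 0, 0.036, 0.029, -0.045, 0.093, 0, 0, 0, 0.036, 0.029, -0.045, 0.093, 0, 0, 0, 0.036],
)

```text
time: 16.77
tool_pos: [0.3961, 0.2644, -0.0087]
ee_rot: [3.141, -0.002, 0.699]
wrist_force: [-0.8, 1.1, -0.2]
width: 0.0357
finger_force: 0.0
```

Run:
```python
from h import *
print(go(.394,.2635,-.013,.70)); o=robot.get_obs(); print(o["tool_pos"],o["wrist_force"])
```

```text
[-2.2 -0.7  4.3 -0. ]
[ 0.39612117  0.26442647 -0.00865548] [-0.79252691  1.13045865 -0.16465692]
```

>>> servo_tool(
  commands=[-0.002, -0.001, 0.002, 0, 0, 0, 0.036, -0.002, -0.001, 0.004, 0, 0, 0, 0.036, -0.002, -0.001, 0.004, 0, 0, 0, 0.004, -0.002, -0.001, 0.004, 0, 0, 0, 0.004, -0.002, -0.001, 0.004, 0, 0, 0, 0.004, -0.002, -0.001, 0.004, 0, 0, 0, 0.004, -0.002, -0.001, 0.004, 0, 0, 0, 0.004],
)

```text
time: 17.65
tool_pos: [0.393, 0.2636, -0.0138]
ee_rot: [-3.142, -0.0, 0.699]
wrist_force: [-0.8, 0.1, -0.3]
width: 0.0158
finger_force: 30.0
```

>>> servo_tool(
  commands=[0, 0, -0.06, 0, 0, 0, 0.004, 0, 0, -0.12, 0, 0, 0, 0.004, -0.01, 0.419, -0.165, 0, 0, -58.5, 0.004, -0.01, 0.419, -0.165, 0, 0, -58.5, 0.004, -0.01, 0.419, -0.165, 0, 0, -58.5, 0.004, -0.01, 0.419, -0.165, 0, 0, -58.5, 0.004, -0.01, 0.419, -0.165, 0, 0, -58.5, 0.004, -0.01, 0.419, -0.165, 0, 0, -58.5, 0.004, -0.01, 0.419, -0.165, 0, 0, -58.5, 0.004, -0.01, 0.419, -0.165, 0, 0, -58.5, 0.004],
)

```text
time: 18.9
tool_pos: [0.6565, -0.0674, 0.1496]
ee_rot: [-3.14, 0.0, 1.716]
wrist_force: [-1.2, 0.3, -0.4]
width: 0.0158
finger_force: 30.0
```

>>> servo_tool(
  commands=[0, 0, 0.02, 0, 0, 0, 0.004, 0, 0, 0.02, 0, 0, 0, 0.004],
)

```text
time: 19.15
tool_pos: [0.6533, -0.0626, 0.1287]
ee_rot: [-3.137, -0.002, 1.721]
wrist_force: [-1.1, 0.9, 0.1]
width: 0.0159
finger_force: 30.0
```

```bash
cat >> h.py <<'E'
def slot(a,b=0): c,s=np.cos(ST[2]),np.sin(ST[2]); return ST[0]+c*a-s*b, ST[1]+s*a+c*b
E
python3 - <<'E'
from h import *
print(go(*slot(.056),.0542,np.pi/2+.149)); o=robot.get_obs(); print(o["tool_pos"],o["ee_rot"][2],o["width"],slot(.056))
S=snapshot("side")
for z in (.11,.15): print([l for l in inst(S,z=z,names=("forceps_a",))])
E
```

```text
[-1.2  1.9 74.5  0.1]
[ 0.65334244 -0.06256902  0.12866511] 1.7209794237370062 0.015877679635324337 (np.float64(0.6553795212128543), np.float64(-0.0634868399368817))
[('forceps_a', 0.58, 430, array([0.4778, 0.4528]), 0.137, 0.813), ('forceps_a', 0.39, 43, array([ 0.6664, -0.121 ]), 0.158, -1.382)]
[('forceps_a', 0.58, 430, array([0.4772, 0.4682]), 0.129, 0.813), ('forceps_a', 0.39, 43, array([ 0.6547, -0.0721]), 0.149, -1.382)]
```

>>> servo_tool(
  commands=[-0.001, 0.001, 0.04, 0, 0, 0, 0.004, -0.001, 0.001, 0.06, 0, 0, 0, 0.004, -0.001, 0.001, 0.066, 0, 0, 0, 0.004, -0.001, 0.001, 0.069, 0, 0, 0, 0.004, -0.001, 0.001, 0.071, 0, 0, 0, 0.004, -0.001, 0.001, 0.073, 0, 0, 0, 0.004, -0.001, 0.001, 0.073, 0, 0, 0, 0.004],
)

```text
time: 20.18
tool_pos: [0.6564, -0.0644, 0.0585]
ee_rot: [3.141, 0.0, 1.72]
wrist_force: [-0.3, -0.3, 0.4]
width: 0.0158
finger_force: 30.0
```

Run:
```python
from h import *
print(go(*slot(.056),.0542,np.pi/2+.149),robot.get_obs()["tool_pos"])
```

```text
[ 1.  -0.9  4.3  0. ] [ 0.65640899 -0.06436714  0.05848179]
```

>>> servo_tool(
  commands=[0, 0, 0.0015, 0, 0, 0, 0.004, 0, 0, 0.003, 0, 0, 0, 0.004, 0, 0, 0.004, 0, 0, 0, 0.004, 0, 0, 0.004, 0, 0, 0, 0.004],
)

```text
time: 20.68
tool_pos: [0.6562, -0.0643, 0.0541]
ee_rot: [-3.142, -0.0, 1.72]
wrist_force: [-0.6, -1.0, -0.3]
width: 0.0157
finger_force: 30.0
```

>>> servo_tool(
  commands=[0, 0, 0.001, 0, 0, 0, 0.004, 0, 0, 0.002, 0, 0, 0, 0.004, 0, 0, 0.002, 0, 0, 0, 0.004],
)

```text
time: 21.05
tool_pos: [0.6563, -0.0643, 0.054]
ee_rot: [3.141, 0.0, 1.721]
wrist_force: [-2.7, 0.2, 6.5]
width: 0.016
finger_force: 30.0
```

>>> servo_tool(
  commands=[0, 0, -0.001, 0, 0, 0, 0.026, 0, 0, -0.001, 0, 0, 0, 0.026, 0, 0, -0.001, 0, 0, 0, 0.026, 0, 0, -0.05, 0, 0, 0, 0.026, 0, 0, -0.11, 0, 0, 0, 0.026, 0, 0, -0.11, 0, 0, 0, 0.036],
)

```text
time: 21.8
tool_pos: [0.6596, -0.0649, 0.1696]
ee_rot: [3.129, 0.004, 1.721]
wrist_force: [-0.0, -0.6, -0.2]
width: 0.0331
finger_force: 0.0
```

Run:
```python
from h import *
S=snapshot("side"); o=robot.get_obs(); print(o["time"],o["tool_pos"])
for l in inst(S,.018): print(*l)
for l in inst(S,.086,("forceps_a",)): print("tray",*l)
p=pts([t for t in spotter.trace("knife",S) if t["box"][1]>250][0]["region"]); W=ray(S,p,.022)[:,:2]
d=np.array([np.cos(.803),np.sin(.803)]); k=(W-[.529,.3487])@d; print("knife ends",k.min(),k.max())
print(go(.526,.346,.10,.80))
```

```text
21.85 [ 0.65789598 -0.06466032  0.16570482]
forceps_a 0.67 381 [0.4794 0.4173] 0.155 0.817
forceps_a 0.63 42 [ 0.6771 -0.1468] 0.162 -1.434
scissors 0.89 213 [0.3416 0.3372] 0.137 0.637
scissors 0.33 264 [0.4791 0.4177] 0.152 0.812
knife 0.7 176 [ 0.8278 -0.0138] 0.15 -0.935
knife 0.69 456 [0.5291 0.3487] 0.158 0.807
tray forceps_a 0.67 381 [0.4783 0.4435] 0.141 0.817
tray forceps_a 0.63 42 [ 0.6586 -0.0711] 0.148 -1.434
knife ends -0.07730788142604283 0.07968751324971587
[424.8 -66.4  59.3  52.7]
```

>>> servo_tool(
  commands=[0.428, -0.066, 0, 0, 0, 52.5, 0.036, 0.428, -0.066, 0, 0, 0, 52.5, 0.036, 0.428, -0.066, 0, 0, 0, 52.5, 0.036, 0.428, -0.066, 0, 0, 0, 52.5, 0.036, 0.428, -0.066, 0, 0, 0, 52.5, 0.036, 0.428, -0.066, 0, 0, 0, 52.5, 0.036, 0.428, -0.066, 0, 0, 0, 52.5, 0.036, 0.428, -0.066, 0.03, 0, 0, 52.5, 0.036, 0.428, -0.066, 0.08, 0, 0, 52.5, 0.036, 0.428, -0.066, 0.12, 0, 0, 52.5, 0.036],
)

```text
time: 23.35
tool_pos: [0.5253, 0.3487, 0.0384]
ee_rot: [-3.14, 0.004, 0.805]
wrist_force: [-0.2, -0.7, -0.7]
width: 0.0362
finger_force: 0.0
```

>>> servo_tool(
  commands=[0, 0, 0, 0, 0, 0, 0.036, 0, 0, 0, 0, 0, 0, 0.036],
)

```text
time: 23.6
tool_pos: [0.5278, 0.3493, 0.0432]
ee_rot: [3.141, -0.001, 0.804]
wrist_force: [0.3, -0.9, -0.1]
width: 0.0359
finger_force: 0.0
```

Run:
```python
from h import *
S=snapshot("side")
for l in inst(S,.02,("knife",)): print(*l)
print(go(.529,.3487,-.013,.805))
```

```text
knife 0.7 108 [ 0.828  -0.0134] 0.146 -0.936
knife 0.64 255 [0.5534 0.3745] 0.085 0.814
[-0.7  0.9 57.9 -0.1]
```

>>> servo_tool(
  commands=[0, 0.001, 0.035, 0, 0, 0, 0.036, 0, 0.001, 0.046, 0, 0, 0, 0.036, 0, 0.001, 0.051, 0, 0, 0, 0.036, 0, 0.001, 0.055, 0, 0, 0, 0.036, 0, 0.001, 0.055, 0, 0, 0, 0.036, 0, 0.001, 0.055, 0, 0, 0, 0.004, 0, 0.001, 0.055, 0, 0, 0, 0.004, 0, 0.001, 0.055, 0, 0, 0, 0.004, 0, 0.001, 0.055, 0, 0, 0, 0.004, 0, 0.001, 0.055, 0, 0, 0, 0.004],
)

```text
time: 24.95
tool_pos: [0.5281, 0.3485, -0.0124]
ee_rot: [3.141, -0.001, 0.804]
wrist_force: [-0.0, 0.7, 0.8]
width: 0.0148
finger_force: 30.0
```

Run:
```python
from h import *
o=robot.get_obs(); print(o["tool_pos"],go(*slot(.02),o["tool_pos"][2]+.068,np.pi/2+.149))
```

```text
[ 0.52808849  0.34847583 -0.01244696] [-237.   355.5  -68.   -52.5]
```

>>> servo_tool(
  commands=[0, 0, -0.06, 0, 0, 0, 0.004, 0, 0, -0.12, 0, 0, 0, 0.004, -0.237, 0.356, -0.165, 0, 0, -52.5, 0.004, -0.237, 0.356, -0.165, 0, 0, -52.5, 0.004, -0.237, 0.356, -0.165, 0, 0, -52.5, 0.004, -0.237, 0.356, -0.165, 0, 0, -52.5, 0.004, -0.237, 0.356, -0.165, 0, 0, -52.5, 0.004, -0.237, 0.356, -0.165, 0, 0, -52.5, 0.004, -0.237, 0.356, -0.165, 0, 0, -52.5, 0.004, -0.237, 0.356, -0.165, 0, 0, -52.5, 0.004],
)

```text
time: 26.2
tool_pos: [0.6201, -0.0736, 0.1518]
ee_rot: [-3.141, 0.001, 1.715]
wrist_force: [0.0, 0.6, -1.0]
width: 0.015
finger_force: 30.0
```

>>> servo_tool(
  commands=[0, 0, 0.04, 0, 0, 0, 0.004, 0, 0, 0.04, 0, 0, 0, 0.004, 0, 0, 0.04, 0, 0, 0, 0.004],
)

```text
time: 26.58
tool_pos: [0.62, -0.0684, 0.1127]
ee_rot: [3.141, -0.0, 1.722]
wrist_force: [-0.3, -0.7, -0.2]
width: 0.0146
finger_force: 30.0
```

Run:
```python
from h import *
print(go(*slot(.02),.0556,np.pi/2+.149),robot.get_obs()["tool_pos"],slot(.02))
S=snapshot("side")
for l in inst(S,.14,("knife",)): print(*l)
for l in inst(S,.018,("forceps_a","scissors")): print(*l)
for l in inst(S,.086,("forceps_a",)): print(*l)
```

```text
[-0.4 -0.3 57.1  0.1] [ 0.61997466 -0.06839111  0.11272172] (np.float64(0.6197784004331622), np.float64(-0.06883101426317204))
knife 0.52 126 [ 0.6193 -0.0721] 0.148 -1.418
knife 0.49 182 [0.7726 0.0991] 0.132 -0.931
knife 0.45 127 [0.4409 0.0416] 0.041 -1.502
knife 0.39 1467 [ 0.4629 -0.1997] 0.203 -0.159
forceps_a 0.54 356 [0.4797 0.4182] 0.153 0.82
scissors 0.86 281 [0.3439 0.3413] 0.134 0.732
scissors 0.43 134 [ 0.4368 -0.0841] 0.05 -1.543
forceps_a 0.54 356 [0.4785 0.4443] 0.14 0.82
```

>>> servo_tool(
  commands=[0, 0, 0.03, 0, 0, 0, 0.004, 0, 0, 0.045, 0, 0, 0, 0.004, 0, 0, 0.05, 0, 0, 0, 0.004, 0, 0, 0.053, 0, 0, 0, 0.004, 0, 0, 0.055, 0, 0, 0, 0.004, 0, 0, 0.056, 0, 0, 0, 0.004, 0, 0, 0.057, 0, 0, 0, 0.004, 0, 0, 0.057, 0, 0, 0, 0.004],
)

```text
time: 27.82
tool_pos: [0.6201, -0.0693, 0.0554]
ee_rot: [3.141, 0.0, 1.721]
wrist_force: [-0.1, 0.6, -0.8]
width: 0.0147
finger_force: 30.0
```

>>> servo_tool(
  commands=[0, 0, 0.001, 0, 0, 0, 0.004, 0, 0, 0.001, 0, 0, 0, 0.004, 0, 0, 0, 0, 0, 0, 0.024, 0, 0, 0, 0, 0, 0, 0.024, 0, 0, 0, 0, 0, 0, 0.024, 0, 0, -0.05, 0, 0, 0, 0.024, 0, 0, -0.11, 0, 0, 0, 0.024, 0, 0, -0.11, 0, 0, 0, 0.036],
)

```text
time: 28.82
tool_pos: [0.6234, -0.07, 0.1725]
ee_rot: [3.129, 0.004, 1.721]
wrist_force: [0.1, 0.2, -0.0]
width: 0.0307
finger_force: 0.0
```

Run:
```python
from h import *
S=snapshot("side")
for l in inst(S,.018): print(*l)
for l in inst(S,.088,("forceps_a","knife")): print("tray",*l)
for l in inst(S,.018,("forceps_a",))[:2]:print(go(*l[3],.046,l[5]+np.pi),robot.get_obs()["tool_pos"])
```

```text
forceps_a 0.85 278 [0.4801 0.4181] 0.151 0.821
forceps_a 0.58 3371 [ 0.6123 -0.1576] 0.289 -1.439
scissors 0.79 433 [0.3399 0.3388] 0.143 0.664
knife 0.72 182 [ 0.831  -0.0175] 0.153 -0.931
knife 0.52 114 [ 0.6344 -0.1488] 0.162 -1.428
tray forceps_a 0.85 278 [0.4788 0.445 ] 0.137 0.821
tray forceps_a 0.58 3371 [ 0.5992 -0.0788] 0.263 -1.439
tray knife 0.72 182 [0.7981 0.0487] 0.139 -0.931
tray knife 0.52 114 [ 0.6193 -0.0707] 0.147 -1.428
[ 502.5  -64.6  116.8 -128.5] [ 0.6189016  -0.06911213  0.16284686]
[-86.5 -19.7 116.8   1. ] [ 0.6189016  -0.06911213  0.16284686]
```

>>> servo_tool(
  commands=[0.502, -0.065, 0, 0, 0, -128.5, 0.036, 0.502, -0.065, 0, 0, 0, -128.5, 0.036, 0.502, -0.065, 0, 0, 0, -128.5, 0.036, 0.502, -0.065, 0, 0, 0, -128.5, 0.036, 0.502, -0.065, 0, 0, 0, -128.5, 0.036, 0.502, -0.065, 0, 0, 0, -128.5, 0.036, 0.502, -0.065, 0, 0, 0, -128.5, 0.036, 0.502, -0.065, 0, 0, 0, -128.5, 0.036, 0.502, -0.065, 0.03, 0, 0, -128.5, 0.036, 0.502, -0.065, 0.06, 0, 0, -128.5, 0.036],
)

```text
time: 30.42
tool_pos: [0.4796, 0.4187, 0.1033]
ee_rot: [-3.141, -0.001, -2.679]
wrist_force: [0.0, 0.5, -0.7]
width: 0.036
finger_force: 0.0
```

>>> servo_tool(
  commands=[0, 0, 0.02, 0, 0, -25, 0.036, 0, 0, 0.04, 0, 0, -25, 0.036, 0, 0, 0.04, 0, 0, -25, 0.036, 0, 0, 0.04, 0, 0, -25, 0.036],
)

```text
time: 30.92
tool_pos: [0.4801, 0.4169, 0.0637]
ee_rot: [3.141, -0.002, -2.252]
wrist_force: [-0.9, -0.6, -0.1]
width: 0.036
finger_force: 0.0
```

Run:
```python
from h import *
S=snapshot("side"); L=inst(S,.018,("forceps_a",)); print(L)
print(go(.4798,.4178,-.013,.818+np.pi),robot.get_obs()["tool_pos"],robot.get_obs()["ee_rot"])
```

```text
[('forceps_a', 0.64, 224, array([0.5019, 0.4418]), 0.085, 0.855)]
[ 0.1  1.  77.8  4.1] [0.48063   0.4173    0.0648217] [ 3.14141479e+00 -4.30637201e-04 -2.25235763e+00]
```

>>> servo_tool(
  commands=[0, 0.001, 0.04, 0, 0, 4, 0.036, 0, 0.001, 0.065, 0, 0, 4, 0.036, 0, 0.001, 0.071, 0, 0, 4, 0.036, 0, 0.001, 0.076, 0, 0, 4, 0.036, 0, 0.001, 0.076, 0, 0, 4, 0.036, 0, 0.001, 0.076, 0, 0, 4, 0.004, 0, 0.001, 0.076, 0, 0, 4, 0.004, 0, 0.001, 0.076, 0, 0, 4, 0.004, 0, 0.001, 0.076, 0, 0, 4, 0.004, 0, 0.001, 0.076, 0, 0, 4, 0.004],
)

```text
time: 32.28
tool_pos: [0.4803, 0.4184, -0.0101]
ee_rot: [-3.141, 0.001, -2.321]
wrist_force: [0.1, 0.8, 3.2]
width: 0.0155
finger_force: 30.0
```

Run:
```python
from h import *
o=robot.get_obs(); print(o["tool_pos"],go(*slot(-.016),o["tool_pos"][2]+.068,np.pi/2+.149))
```

```text
[ 0.48032876  0.41835091 -0.01006312] [ 289.5 -411.8  -68.   128.5]
```

>>> servo_tool(
  commands=[0, 0, -0.06, 0, 0, 0, 0.004, 0, 0, -0.12, 0, 0, 10, 0.004, 0.289, -0.412, -0.165, 0, 0, 128.5, 0.004, 0.289, -0.412, -0.165, 0, 0, 128.5, 0.004, 0.289, -0.412, -0.165, 0, 0, 128.5, 0.004, 0.289, -0.412, -0.165, 0, 0, 128.5, 0.004, 0.289, -0.412, -0.165, 0, 0, 128.5, 0.004, 0.289, -0.412, -0.165, 0, 0, 128.5, 0.004, 0.289, -0.412, -0.165, 0, 0, 128.5, 0.004, 0.289, -0.412, -0.165, 0, 0, 128.5, 0.004],
)

```text
time: 33.52
tool_pos: [0.5829, -0.0711, 0.1532]
ee_rot: [-3.141, -0.001, 2.281]
wrist_force: [1.3, 0.3, -0.2]
width: 0.0156
finger_force: 30.0
```

Run:
```python
from h import *
o=robot.get_obs(); print(o["tool_pos"],o["ee_rot"],go(*slot(-.016),.10,np.pi/2+.149))
```

```text
[ 0.58294169 -0.07109385  0.15317869] [-3.14126295e+00 -8.46754352e-04  2.28140303e+00] [-3.1 -1.1 53.2 32.2]
```

>>> servo_tool(
  commands=[0, 0, 0, 0, 0, 26, 0.004, 0, 0, 0.02, 0, 0, 26, 0.004, 0, 0, 0.035, 0, 0, 26, 0.004, 0, 0, 0.035, 0, 0, 26, 0.004, 0, 0, 0.035, 0, 0, 26, 0.004],
)

```text
time: 34.15
tool_pos: [0.5833, -0.0692, 0.119]
ee_rot: [3.141, 0.0, 1.835]
wrist_force: [-0.7, 0.3, -0.1]
width: 0.0155
finger_force: 30.0
```

Run:
```python
from h import *
o=robot.get_obs(); print(o["tool_pos"],o["ee_rot"],go(*slot(-.016),.058,np.pi/2+.149))
```

```text
[ 0.58328121 -0.0692056   0.11895742] [3.14137703e+00 8.16464158e-05 1.83495703e+00] [-5.  -0.4 61.   6.6]
```

>>> servo_tool(
  commands=[-0.005, 0, 0.01, 0, 0, 6.6, 0.004, -0.005, 0, 0.04, 0, 0, 6.6, 0.004, -0.005, 0, 0.05, 0, 0, 6.6, 0.004, -0.005, 0, 0.055, 0, 0, 6.6, 0.004, -0.005, 0, 0.058, 0, 0, 6.6, 0.004, -0.005, 0, 0.06, 0, 0, 6.6, 0.004, -0.005, 0, 0.06, 0, 0, 6.6, 0.004],
)

```text
time: 35.02
tool_pos: [0.5847, -0.0741, 0.0591]
ee_rot: [3.141, 0.0, 1.719]
wrist_force: [-0.9, -0.4, 0.1]
width: 0.0153
finger_force: 30.0
```

>>> servo_tool(
  commands=[0, 0, 0.001, 0, 0, 0, 0.004, 0, 0, 0.002, 0, 0, 0, 0.004, 0, 0, 0.002, 0, 0, 0, 0.004],
)

```text
time: 35.4
tool_pos: [0.5848, -0.0741, 0.0577]
ee_rot: [3.141, 0.0, 1.719]
wrist_force: [-2.0, 0.5, 3.9]
width: 0.0155
finger_force: 30.0
```

Contact. I release, retreat and look for the scissors.

>>> servo_tool(
  commands=[0, 0, -0.0005, 0, 0, 0, 0.025, 0, 0, -0.0005, 0, 0, 0, 0.025, 0, 0, -0.0005, 0, 0, 0, 0.025, 0, 0, -0.05, 0, 0, 0, 0.025, 0, 0, -0.11, 0, 0, 0, 0.025, 0, 0, -0.11, 0, 0, 0, 0.036],
)

```text
time: 36.15
tool_pos: [0.5879, -0.0748, 0.1736]
ee_rot: [3.13, 0.004, 1.719]
wrist_force: [1.3, -0.0, 0.5]
width: 0.0317
finger_force: 0.0
```

Run:
```python
from h import *
S,T=snapshot("side"),snapshot("top")
for l in inst(S,.016,("scissors",)): print(*l)
for l in inst(T,.016,("scissors",)): print(*l)
for l in inst(S,.088,("forceps_a","knife")): print("tray",*l)
# scissors axis: ring centroid (brass colour) and steel
t=[t for t in regs("scissors",S,.2) if t["box"][1]>250][0]; p=pts(t["region"]); c=S["img"][p[:,1],p[:,0]].astype(int)
br=(c[:,2]-c[:,0])>50; A=ray(S,p[br],.016)[:,:2]; B=ray(S,p[~br],.016)[:,:2]
a=A.mean(0); print("rings",a,br.sum()); 
far=B[np.argsort(-np.linalg.norm(B-a,axis=1))[:6]].mean(0); d=far-a; print("tip",far,np.linalg.norm(d),np.arctan2(*d[::-1]))
# dark pivot screw
g=c.sum(1); near=np.linalg.norm(p-proj(S,[.3406,.3386,.02])[0],axis=1)<8
q=p[near]; k=q[np.argsort(g[near])[:4]]; print("pivot",ray(S,k,.02).mean(0),g[near].min(),np.median(g))
print(go(.34,.3385,.05,.68+np.pi),robot.get_obs()["tool_pos"])
```

```text
scissors 0.65 360 [0.3443 0.3413] 0.129 0.666
scissors 0.74 332 [0.342  0.3375] 0.139 0.675
tray knife 0.76 169 [0.7973 0.0495] 0.141 -0.933
tray knife 0.53 200 [ 0.6197 -0.0691] 0.16 -1.415
rings [0.38345297 0.37235568] 120
tip [0.29650912 0.30356415] 0.11086707823148276 -2.472229613288488
pivot [0.33574953 0.33382005 0.02      ] 248 484.5
[ 443.6 -180.1  114.3 -120.5] [ 0.58342786 -0.0738079   0.16434823]
```

>>> servo_tool(
  commands=[0.442, -0.182, 0, 0, 0, -120, 0.036, 0.442, -0.182, 0, 0, 0, -120, 0.036, 0.442, -0.182, 0, 0, 0, -120, 0.036, 0.442, -0.182, 0, 0, 0, -120, 0.036, 0.442, -0.182, 0, 0, 0, -120, 0.036, 0.442, -0.182, 0, 0, 0, -120, 0.036, 0.442, -0.182, 0, 0, 0, -120, 0.036, 0.442, -0.182, 0, 0, 0, -120, 0.036, 0.442, -0.182, 0.03, 0, 0, -120, 0.036, 0.442, -0.182, 0.06, 0, 0, -120, 0.036],
)

```text
time: 37.75
tool_pos: [0.3386, 0.3369, 0.1053]
ee_rot: [-3.141, -0.001, -2.682]
wrist_force: [-0.4, -0.1, -1.0]
width: 0.0362
finger_force: 0.0
```

>>> servo_tool(
  commands=[0, 0, 0.02, 0, 0, -15, 0.036, 0, 0, 0.035, 0, 0, -15, 0.036, 0, 0, 0.035, 0, 0, -15, 0.036, 0, 0, 0.035, 0, 0, -15, 0.036],
)

```text
time: 38.25
tool_pos: [0.3395, 0.3365, 0.0719]
ee_rot: [3.142, 0.0, -2.429]
wrist_force: [-0.4, -0.3, 0.1]
width: 0.0359
finger_force: 0.0
```

Run:
```python
from h import *
S=snapshot("side"); print(inst(S,.016,("scissors",)))
for l in inst(S,.088,("forceps_a","knife")): print("tray",*l)
print(go(.338,.336,-.013,.67+np.pi),robot.get_obs()["tool_pos"],robot.get_obs()["ee_rot"])
```

```text
[('scissors', 0.65, 243, array([0.3377, 0.3391]), 0.142, 0.627)]
tray forceps_a 0.39 23 [ 0.6543 -0.0645] 0.138 -1.425
tray forceps_a 0.28 354 [0.5825 0.4733] 0.049 -1.136
tray knife 0.74 215 [ 0.6182 -0.0693] 0.16 -1.43
tray knife 0.74 186 [0.7974 0.0495] 0.144 -0.932
tray knife 0.74 308 [0.5428 0.5225] 0.042 0.885
[ 1.9  0.7 85.5  2.5] [0.33984785 0.33671781 0.07250856] [-3.14156109e+00  1.64113712e-03 -2.42830368e+00]
```

>>> servo_tool(
  commands=[0.001, 0.001, 0.04, 0, 0, 2.5, 0.036, 0.001, 0.001, 0.07, 0, 0, 2.5, 0.036, 0.001, 0.001, 0.079, 0, 0, 2.5, 0.036, 0.001, 0.001, 0.083, 0, 0, 2.5, 0.036, 0.001, 0.001, 0.084, 0, 0, 2.5, 0.036, 0.001, 0.001, 0.084, 0, 0, 2.5, 0.003, 0.001, 0.001, 0.084, 0, 0, 2.5, 0.003, 0.001, 0.001, 0.084, 0, 0, 2.5, 0.003, 0.001, 0.001, 0.084, 0, 0, 2.5, 0.003, 0.001, 0.001, 0.084, 0, 0, 2.5, 0.003],
)

```text
time: 39.7
tool_pos: [0.3383, 0.3368, -0.0118]
ee_rot: [3.142, 0.001, -2.471]
wrist_force: [-0.1, 0.0, 3.3]
width: 0.0122
finger_force: 30.0
```

Run:
```python
from h import *
o=robot.get_obs(); print(o["tool_pos"],go(*slot(-.057,-.006),o["tool_pos"][2]+.068,np.pi/2+.149),slot(-.057,-.006))
```

```text
[ 0.33826392  0.33677529 -0.01178445] [ 101.1 -459.6  -68.   119.9] (np.float64(0.544522254486536), np.float64(-0.08619512947990839))
```

>>> servo_tool(
  commands=[0, 0, -0.06, 0, 0, 0, 0.003, 0, 0, -0.12, 0, 0, 10, 0.003, 0.101, -0.46, -0.165, 0, 0, 120, 0.003, 0.101, -0.46, -0.165, 0, 0, 120, 0.003, 0.101, -0.46, -0.165, 0, 0, 120, 0.003, 0.101, -0.46, -0.165, 0, 0, 120, 0.003, 0.101, -0.46, -0.165, 0, 0, 120, 0.003, 0.101, -0.46, -0.165, 0, 0, 120, 0.003, 0.101, -0.46, -0.165, 0, 0, 120, 0.003, 0.101, -0.46, -0.165, 0, 0, 120, 0.003],
)

```text
time: 40.95
tool_pos: [0.545, -0.0897, 0.152]
ee_rot: [-3.141, -0.0, 2.128]
wrist_force: [0.4, 0.7, -1.4]
width: 0.0119
finger_force: 30.0
```

>>> servo_tool(
  commands=[0, 0, 0, 0, 0, 20, 0.003, 0, 0, 0.02, 0, 0, 20, 0.003, 0, 0, 0.035, 0, 0, 20, 0.003, 0, 0, 0.035, 0, 0, 20, 0.003],
)

```text
time: 41.45
tool_pos: [0.543, -0.0863, 0.1154]
ee_rot: [-3.138, -0.002, 1.791]
wrist_force: [0.2, -0.6, 0.1]
width: 0.0124
finger_force: 30.0
```

Run:
```python
from h import *
o=robot.get_obs(); print(o["tool_pos"],o["ee_rot"],o["width"],go(*slot(-.057,-.006),.0562,np.pi/2+.149))
S=snapshot("side")
for l in inst(S,.14,("scissors",)): print(*l)
for l in inst(S,.088,("forceps_a","knife")): print("tray",*l)
```

```text
[ 0.54302629 -0.08630096  0.11537032] [-3.13758744e+00 -2.15701641e-03  1.79051243e+00] 0.012376609970178205 [-0.2  1.5 59.2  4.1]
scissors 0.49 61 [ 0.5504 -0.1028] 0.12 -1.388
tray forceps_a 0.74 172 [ 0.6191 -0.0712] 0.156 -1.421
tray forceps_a 0.73 3313 [ 0.6016 -0.0787] 0.279 -1.275
tray forceps_a 0.68 71 [ 0.6562 -0.063 ] 0.16 -1.406
tray knife 0.68 188 [ 0.6201 -0.071 ] 0.156 -1.416
tray knife 0.66 142 [0.7976 0.0492] 0.138 -0.94
```

>>> servo_tool(
  commands=[0, 0.003, 0, 0, 0, 4, 0.003, 0, 0.003, 0.03, 0, 0, 4, 0.003, 0, 0.003, 0.045, 0, 0, 4, 0.003, 0, 0.003, 0.051, 0, 0, 4, 0.003, 0, 0.003, 0.055, 0, 0, 4, 0.003, 0, 0.003, 0.057, 0, 0, 4, 0.003, 0, 0.003, 0.058, 0, 0, 4, 0.003, 0, 0.003, 0.058, 0, 0, 4, 0.003],
)

```text
time: 42.65
tool_pos: [0.5477, -0.0862, 0.06]
ee_rot: [3.141, 0.0, 1.718]
wrist_force: [0.2, -0.8, -0.6]
width: 0.0123
finger_force: 30.0
```

>>> servo_tool(
  commands=[0, 0, 0.0015, 0, 0, 0, 0.003, 0, 0, 0.003, 0, 0, 0, 0.003, 0, 0, 0.004, 0, 0, 0, 0.003, 0, 0, 0.005, 0, 0, 0, 0.003, 0, 0, 0.005, 0, 0, 0, 0.003],
)

```text
time: 43.28
tool_pos: [0.5474, -0.0861, 0.056]
ee_rot: [3.141, 0.0, 1.718]
wrist_force: [-2.8, 0.6, 5.3]
width: 0.0126
finger_force: 30.0
```

>>> servo_tool(
  commands=[0, 0, -0.0005, 0, 0, 0, 0.024, 0, 0, -0.0005, 0, 0, 0, 0.024, 0, 0, -0.0005, 0, 0, 0, 0.024, 0, 0, -0.05, 0, 0, 0, 0.024, 0, 0, -0.09, 0, 0, 0, 0.024, 0.07, -0.2, -0.09, 0, 0, 0, 0.06, 0.07, -0.2, -0.09, 0, 0, 0, 0.06, 0.07, -0.2, -0.09, 0, 0, 0, 0.06, 0.07, -0.2, -0.09, 0, 0, 0, 0.06, 0.07, -0.2, -0.09, 0, 0, 0, 0.06],
)

```text
time: 44.52
tool_pos: [0.3387, -0.0461, 0.1449]
ee_rot: [3.14, 0.001, 1.718]
wrist_force: [-0.2, -0.7, 0.0]
width: 0.0602
finger_force: 0.0
```

Run:
```python
from h import *
S,T=snapshot("side"),snapshot("top"); o=robot.get_obs(); print(o["tool_pos"],o["time"])
for s in(S,T):
  for l in inst(s,.086): print(*l)
for s in(S,):
  print(red(s).sum(),pts(red(s)).mean(0))
  for t in regs("pot_a",s): print(t["box"],t["conf"])
a=cv2.resize(S["img"][120:195,205:305],(800,600),interpolation=cv2.INTER_CUBIC)
b=cv2.resize(T["img"][125:215,235:355],(800,600),interpolation=cv2.INTER_CUBIC)
cv2.imwrite("pics/p9.png",cv2.resize(np.vstack([a[:450],b[:450]]),(600,600),interpolation=cv2.INTER_AREA)); cv2.imwrite("pics/p9b.png",a)
print(go(.44,-.0225,.09,2.2))
```

```text
[ 0.34004467 -0.04650147  0.14489282] 44.625
scissors 0.58 145 [ 0.5464 -0.0933] 0.123 -1.453
knife 0.72 295 [0.5431 0.5226] 0.04 0.878
knife 0.5 180 [ 0.6192 -0.0714] 0.16 -1.421
knife 0.48 166 [0.7981 0.0483] 0.143 -0.936
forceps_a 0.66 57 [ 0.6563 -0.0648] 0.145 -1.415
scissors 0.71 67 [ 0.5524 -0.1127] 0.093 -1.463
scissors 0.61 105 [ 0.5849 -0.0757] 0.15 -1.437
knife 0.66 275 [ 0.6206 -0.0688] 0.154 -1.417
knife 0.51 286 [ 0.8106 -0.0238] 0.144 -0.937
knife 0.32 118 [0.5843 0.4446] 0.041 1.074
108 [298.4537037  176.34259259]
[286.0, 101.2, 17.4, 22.9] 0.79
[  8.9 102.7  54.4 -27.6]
```

View pics/p9b.png

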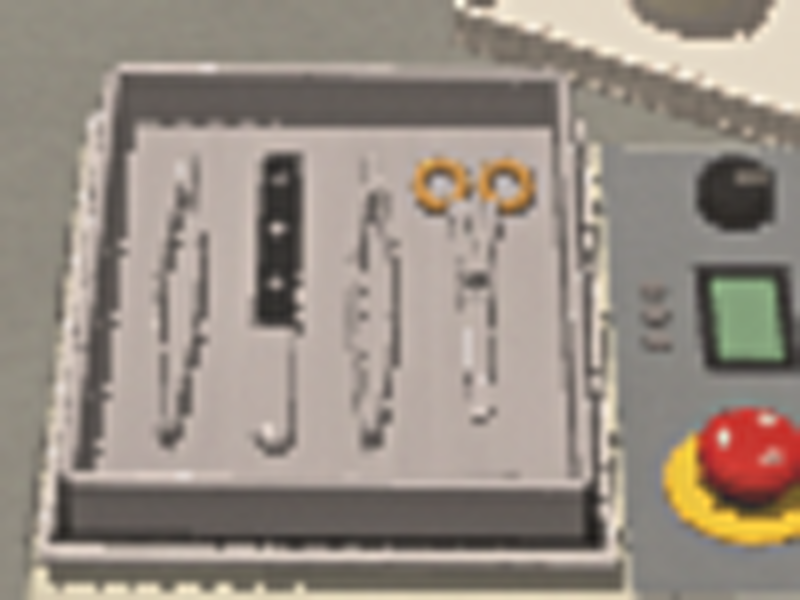

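The tray shows F1 (180,300), knife (278,300), F2 (375,300) and scissors (475,280). They lie flat and side by side with all tips towards +y, and the stop is still latched. Now I go for the twist.

>>> servo_tool(
  commands=[0.009, 0.103, 0, 0, 0, -27.6, 0.06, 0.009, 0.103, 0, 0, 0, -27.6, 0.06, 0.009, 0.103, 0.03, 0, 0, -27.6, 0.06, 0.009, 0.103, 0.054, 0, 0, -27.6, 0.06, 0.009, 0.103, 0.054, 0, 0, -27.6, 0.06, 0.009, 0.103, 0.054, 0, 0, -27.6, 0.06],
)

```text
time: 45.72
tool_pos: [0.4405, -0.0224, 0.0916]
ee_rot: [3.141, 0.001, 2.2]
wrist_force: [0.0, -0.2, -0.3]
width: 0.0598
finger_force: 0.0
```

Run:
```python
from h import *
print(go(.44,-.0225,.044,2.2),robot.get_obs()["tool_pos"])
```

```text
[ 0.2 -0.5 47.6 -0. ] [ 0.44052393 -0.02239772  0.09156621]
```

>>> servo_tool(
  commands=[0, 0, 0.025, 0, 0, 0, 0.06, 0, 0, 0.04, 0, 0, 0, 0.06, 0, 0, 0.046, 0, 0, 0, 0.06, 0, 0, 0.046, 0, 0, 0, 0.06, 0, 0, 0.046, 0, 0, 0, 0.03, 0, 0, 0.046, 0, 0, 0, 0.03, 0, 0, 0.046, 0, 0, 0, 0.03, 0, 0, 0.046, 0, 0, 0, 0.03],
)

```text
time: 46.72
tool_pos: [0.4406, -0.0221, 0.0452]
ee_rot: [3.14, 0.001, 2.2]
wrist_force: [1.4, 0.1, 1.3]
width: 0.0392
finger_force: 30.0
```

Gripped on the 40 mm head. I turn it 51° clockwise, in the positive sense about the tool's downward z axis.

>>> servo_tool(
  commands=[0, 0, 0, 0, 0, 9, 0.03, 0, 0, 0, 0, 0, 18, 0.03, 0, 0, 0, 0, 0, 27, 0.03, 0, 0, 0, 0, 0, 36, 0.03, 0, 0, 0, 0, 0, 44, 0.03, 0, 0, 0, 0, 0, 51, 0.03, 0, 0, 0, 0, 0, 51, 0.03, 0, 0, 0, 0, 0, 51, 0.03],
)

```text
time: 47.72
tool_pos: [0.4396, -0.0223, 0.0449]
ee_rot: [-3.141, 0.0, 1.312]
wrist_force: [-1.4, -0.2, 3.3]
width: 0.0392
finger_force: 30.0
```

>>> servo_tool(
  commands=[0, 0, 0, 0, 0, 0, 0.06, 0, 0, 0, 0, 0, 0, 0.06, 0, 0, 0, 0, 0, 0, 0.06, 0, 0, -0.04, 0, 0, 0, 0.06, 0, 0, -0.09, 0, 0, 0, 0.06, 0, 0, -0.12, 0, 0, 0, 0.06, 0, -0.1, -0.12, 0, 0, 0, 0.06, 0, -0.1, -0.12, 0, 0, 0, 0.06, 0, -0.1, -0.12, 0, 0, 0, 0.06],
)

```text
time: 48.85
tool_pos: [0.3422, 0.0039, 0.1649]
ee_rot: [3.14, -0.0, 1.311]
wrist_force: [0.6, -0.8, -0.6]
width: 0.0601
finger_force: 0.0
```

Run:
```python
from h import *
S,T=snapshot("side"),snapshot("top"); o=robot.get_obs(); print(o["tool_pos"],o["ee_rot"],o["time"],o["width"])
print(red(S).sum(),pts(red(S)).mean(0),red(T).sum(),pts(red(T)).mean(0))
for l in inst(S,.086): print(*l)
for n in("pot_a","ink","swab_cup","cassette_a"): print(n,[(t["box"],round(t["conf"],2)) for t in regs(n,S,.5)])
```

```text
[0.34378225 0.00344658 0.16483573] [ 3.14003849e+00 -1.94431273e-04  1.31005637e+00] 48.95 0.059905679523753995
108 [298.92592593 174.71296296] 39 [275.         221.48717949]
forceps_a 0.66 78 [ 0.5823 -0.075 ] 0.156 -1.43
forceps_a 0.58 55 [ 0.6576 -0.0671] 0.156 -1.413
scissors 0.45 112 [ 0.5492 -0.0927] 0.122 -1.381
knife 0.76 177 [0.7993 0.0458] 0.146 -0.932
knife 0.51 177 [ 0.6192 -0.0689] 0.156 -1.419
pot_a [([283.9, 99.9, 18.3, 25.5], 0.55)]
ink [([202.8, 332.9, 13.2, 26.7], 0.73)]
swab_cup [([334.4, 116.8, 16.7, 19.6], 0.68)]
cassette_a [([214.1, 364.4, 23.5, 19.6], 0.81), ([186.2, 315.1, 19.6, 13.4], 0.51)]
```

The stop popped back out: its red centroid returned to 174.7, against 174.6 at the start. The tray and the pot are in place, so I hand in.

```bash
python3 -c "
from bench import close_job
print(close_job())"
```

```text
the job is handed in; nothing more can be done
None
```

The job is handed in, though no verdict came back: the stop was latched first, the one pot stands in the white tray, all four instruments lie side by side in the soak tray with tips the same way, and the stop was twisted back out last (about 49 s of 208 s).

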